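# Put the dye pots away in the childproof cupboard

### The arm

A 7-joint arm with a two-finger parallel gripper is mounted at the origin on the work surface. World frame = base frame: x ahead of the robot, y to its left, z up, the work surface at z = 0. Lengths are in m, angles in rad, forces in N, time in s.
With the tool pointing down it reaches from about 0.4 to 0.85 m from the base axis. Payload 10.4 kg.
Tool frame: the origin (TCP) lies where the fingers leave the gripper's body, on its centre line; the fingertips stand 73 mm ahead of it and the grasp point (between the pads) lies 54 mm ahead of it; z points along the fingers, y is the direction in which the jaws open and shut (so a half turn about z gives the same grasp; the last joint's range is limited). The gripper opens to 85 mm and grips with 20 to 120 N. Pads are 22 mm wide; open, the fingers measure 114 mm over their backs; the gripper's body (76 mm by 85 mm) begins 54 mm behind the grasp point. The pads swing forward as they close: fully open they stand 13 mm farther back than shut.
Start: joints at [1.082, 0.332, -0.065, 1.46, 0.022, 1.35, -0.088], TCP at [0.281, -0.558, 0.304] pointing down, gripper open.
Joint ranges: [-2.6, 2.6], [-0.5, 2.12], [-1.47, 1.34], [0.16, 2.42], [-1.27, 4.41], [0.06, 2.06], [-2.6, 2.6]. Speed limits (rad/s): [2.22, 2.22, 2.79, 2.79, 3.14, 3.14, 3.14].

### API

Orientations are given as [roll, pitch, yaw] about the fixed x, y, z axes, in that order (R = Rz(yaw) Ry(pitch) Rx(roll)).
In Python, from workcell import * gives the robot as it stands.
- The arm moves only by the tool jog_arm, never from a script. Its argument "steps" is a list of rows, each an object of numbers: "dx", "dy", "dz": the shift along the world's x, y, z in cm; "roll": the turn about the world's z in rad. A call has 1 to 5 rows; each row shifts and turns the commanded pose from where the row before left it; what a row does not reach is not made up. A row lasts 1/8 s, in which the tool goes at most 62.5 mm and 10.7 degrees, less where a joint would pass 70% of its speed; a pose out of reach is approached as far as the arm can. A call is refused whole if a number of a shift passes 6.25 or a number of a turn 0.188, either way. A call with a gripper value outside its range is refused whole. "grip" is the opening in per cent of the stroke, from 0 (shut) to 100 (fully open), set as the call begins (left out, the last holds). The fingers move at their own pace and stop on an object; "squeeze" is the grip in N (left out, the last holds). Time passes only in rows, so rows that do not move let the fingers close. It gives the time, the measured TCP pose, the force and the opening at its end, in the units of the state.
- sense(): the state, without advancing time (a new reading comes with each control period).
- capture(name): name is "scene" or "top" or "wrist"; returns (picture, depth): 384x512x3 uint8, red, green, blue; 384x512 float32, m along the optical axis (not along the pixel's ray), 0 where there is no reading.
- camera_model(name): a dict with "camera_matrix" (3x3 intrinsics, pixels), "xyz" and "attitude" of the camera in the world. Camera axes: x right, y down, z forward; pixel columns grow to the right and rows downward; lengths in m; the calibration is good to about 2 mm. A picture is of the moment at which its call begins: read the wrist's pose just before it. camera_model takes no time and is no camera call; for the wrist camera it gives the pose at the moment of the call.
- close_job(): hands the job in, once; it reports no verdict.
The state is a dict: "time": time; "joints": joint angles; "qd": joint speeds; "tau": joint torques, N m; "tcp_pos": TCP position; "eef_rot": TCP orientation; "force": force on the tool from outside, world axes, zero at the start; "ft_torque": the same for the moment, N m; "width": opening from 0.0 (shut) to 1.0 (fully open).
Only numpy, scipy, OpenCV 4.12 (cv2) and the standard library are available. Lean on these libraries where they do the work, as an engineer would, in place of code of your own. Each camera call takes 0.05 s, during which the arm holds its last target. There are 200 camera calls.

### The job

Put all the little dye pots away in the childproof cupboard and shut it again. Draw its door ajar until the safety catch holds it, reach down through the gap at the top to press the catch inside the door while you pull, and swing the door wide open; then stand every pot upright, flat on the floor of the round tin that the door carries on its inside (seven only just go in, packed like a honeycomb). At the end push the door fully shut, and leave the roll of tape and the spray can where they are.

Things in the scene. Friction and masses are not known exactly. Their poses are not given: they have to be found in the camera images.
- cupboard: low white cupboard fixed on the bench, front towards the robot: 220 mm deep, 290 wide, 250 high, flat top 12 mm thick. Origin at the centre of its underside, x towards its back, y to its left (hinge) side. The front edges of top and sides lie 110 mm in front of the origin; the shut door's inner face lies 1 mm before them
- door (a joint): opening angle of the cupboard door, rad: 0 shut, 1.75 end of swing. Hinged on its left (+y) side, it swings out towards the robot. The hinge is stiff (0.35 N m): the door stays where it is left. Unless the catch is pressed it stops at about 0.16, with a gap of about 40 mm at the free edge
- door_hinge (a point): point on the hinge axis in the plane of the door's inner face, level with its top edge. Axes: x square through the door from front to inner face (into the cupboard when shut), y from free edge to hinge, z up. The door reaches from y = 0 to -290 mm here, x = -16 to 0 mm (16 mm thick); its top edge is 250 mm above the bench
- door_edge (a point): top corner of the door's inner face at its free edge, 290 mm from the hinge axis, 250 mm above the bench; axes as door_hinge
- handle (a point): middle of the steel bar handle on the door's front: level bar along the door's y, 11 mm thick, 90 mm long, 205 mm from the hinge axis, 225 mm above the bench (25 mm below the door's top edge); its axis stands 35 mm off the front face, on two 8 mm posts 38 mm either side of the middle; axes as door_hinge
- catch (a joint): how far the safety catch is pressed down, rad: 0 at rest (sprung up), 0.4 fully down. Beyond about 0.17 its hook passes under the keeper bar and the door is free; once the door is past 0.25 it may be let go. As the door is pushed shut, the hook's sloped back rides under the keeper (a push of 5 to 10 N) and it springs up again
- catch_ridge (a point): top of the cross ridge to press, on the catch: white plastic arm 16 mm wide, sticking out 70 mm from the inside of the door. Ridge: 245 mm from the hinge axis, 24 mm from the door's inner face, 28 mm below its top edge (222 mm above the bench). Pressed straight down 3.5 mm it frees, 7.5 mm is fully down, 4 to 7 N. At the stop it lies mid-gap, open from above
- tin_floor (a point): centre of the inner floor of the round open tin, 159 mm above the bench, fixed on a shelf on the inside of the door and swinging out with it: 105 mm from the hinge axis, 92 mm from the door's inner face. Inside diameter 137 mm, wall 34 mm high, outside diameter 143 mm. Holds seven pots only as one in the middle and six about 44.5 mm round it. Axes as door_hinge
- pot1: dye pot: round amber glass body 42 mm across (bottom edge bevelled 4 mm), 38 mm high to its shoulder, with a black screw cap 22 mm across on top of it, 20 mm high: 58 mm in all, about 85 g, stands on the bench. Origin at the centre of its underside, z up. None if this pot is absent from this start
- pot2: dye pot: round amber glass body 42 mm across (bottom edge bevelled 4 mm), 38 mm high to its shoulder, with a black screw cap 22 mm across on top of it, 20 mm high: 58 mm in all, about 85 g, stands on the bench. Origin at the centre of its underside, z up. None if this pot is absent from this start
- pot3: dye pot: round amber glass body 42 mm across (bottom edge bevelled 4 mm), 38 mm high to its shoulder, with a black screw cap 22 mm across on top of it, 20 mm high: 58 mm in all, about 85 g, stands on the bench. Origin at the centre of its underside, z up. None if this pot is absent from this start
- pot4: dye pot: round amber glass body 42 mm across (bottom edge bevelled 4 mm), 38 mm high to its shoulder, with a black screw cap 22 mm across on top of it, 20 mm high: 58 mm in all, about 85 g, stands on the bench. Origin at the centre of its underside, z up. None if this pot is absent from this start
- pot5: dye pot: round amber glass body 42 mm across (bottom edge bevelled 4 mm), 38 mm high to its shoulder, with a black screw cap 22 mm across on top of it, 20 mm high: 58 mm in all, about 85 g, stands on the bench. Origin at the centre of its underside, z up. None if this pot is absent from this start
- pot6: dye pot: round amber glass body 42 mm across (bottom edge bevelled 4 mm), 38 mm high to its shoulder, with a black screw cap 22 mm across on top of it, 20 mm high: 58 mm in all, about 85 g, stands on the bench. Origin at the centre of its underside, z up. None if this pot is absent from this start
- pot7: dye pot: round amber glass body 42 mm across (bottom edge bevelled 4 mm), 38 mm high to its shoulder, with a black screw cap 22 mm across on top of it, 20 mm high: 58 mm in all, about 85 g, stands on the bench. Origin at the centre of its underside, z up. None if this pot is absent from this start
- tape: roll of masking tape lying flat, 100 mm across, 25 mm high; leave alone; origin at the centre of its underside
- spray_can: spray can, 58 mm across, 170 mm high; leave alone; origin at the centre of its underside
There are look-alikes about, which are no part of the job. What is shaped like the pot1 but green or turquoise is not meant.

How it is judged:
By the outcome, as a careful person would: the job done as asked, in the order asked, and still so for the second after the job is handed in, with the robot touching nothing.
Of pot1, pot2, pot3, pot4, pot5, pot6, pot7 only 5 to 7 are there at a start; the rules pass over those that are not, and their reading is None.
At some moment in a run one of pot1, pot2, pot3, pot4, pot5, pot6, pot7 may be knocked a few centimetres aside while the robot is not near it.
It also fails if it takes over 210 s, if anything falls off the work surface, if the arm or the gripper's body presses on something with over 40 N, if the wrist force passes 120 N, or if a joint passes its speed limit or range.

## Working session

There is one attempt and no reset: what is moved stays moved. The work goes in short steps, Python scripts to look and compute and a tool call to move; the robot and the scene stay as the last step left them, time stands still between calls to the robot, and variables do not carry over. Pictures are saved under pics/ and viewed, and the job is handed in when it is done.

Besides the shell and the picture viewer there is one more tool, called after "Request:" as name(argument=value, ...) on one line, values as JSON. jog_arm: Moves the arm, as the interface text tells. Its arguments: {"type":"object","properties":{"steps":{"type":"array"},"grip":{"type":"number"},"squeeze":{"type":"number"}},"required":["steps"]}

```bash
ls; mkdir -p pics; cat > h.py <<'E'
from workcell import *
import numpy as np, cv2
from scipy.spatial.transform import Rotation as R
def cap(n,name):
    m=camera_model(n); p,d=capture(n); cv2.imwrite(f'pics/{name}.png',p[...,::-1]); np.savez(f'/tmp/{name}.npz',p=p,d=d,K=m['camera_matrix'],t=m['xyz'],a=np.array(m['attitude'])); return p,d,m
def rot(a):
    a=np.array(a); return a if a.shape==(3,3) else R.from_euler('xyz',a).as_matrix()
def cloud(d,m):
    K=np.array(m['camera_matrix']);v,u=np.indices(d.shape)
    c=np.stack([(u-K[0,2])/K[0,0]*d,(v-K[1,2])/K[1,1]*d,d],-1)
    return c@rot(m['attitude']).T+np.array(m['xyz'])
E
python3 - <<'E'
from h import *
print(sense())
for n in('scene','top','wrist'):
    p,d,m=cap(n,n+'0');print(n,m)
E
```

```text
pics
{'time': 0.0, 'joints': array([ 1.08237899,  0.33285913, -0.06470173,  1.46099675,  0.02160044,
        1.34989172, -0.08852533]), 'qd': array([ 1.69308537e-03, -7.33870417e-05,  7.79369662e-04,  2.01418118e-04,
        9.09516387e-04,  6.73019260e-04,  5.51240727e-04]), 'tau': array([-3.19712308e-04, -6.25452375e+01,  4.87099984e-02, -3.91603303e+01,
        1.60842820e-02,  1.00556941e-02, -5.55322060e-06]), 'tcp_pos': array([ 0.28058889, -0.55814873,  0.30309735]), 'eef_rot': array([-3.14013495e+00,  6.97951261e-05,  4.65815949e-01]), 'force': array([ 0.49488432,  0.65847252, -0.10946813]), 'ft_torque': array([ 0.05182219, -0.01542567, -0.0160869 ]), 'width': 0.9989846084206184}
scene {'camera_matrix': array([[420.74187539,   0.        , 258.76197063],
       [  0.        , 420.74187539, 189.4215802 ],
       [  0.        ,   0.        ,   1.        ]]), 'xyz': array([ 1.28605079, -0.30163975,  0.957692  ]), 'attitude': array([-2.37670401,  0.00759006,  1.16898743])}
top {'camera_matrix': array([[414.20343009,   0.        , 249.96305202],
       [  0.        , 414.20343009, 190.0995614 ],
       [  0.        ,   0.        ,   1.        ]]), 'xyz': array([ 0.50025949, -0.05063569,  1.15677135]), 'attitude': array([-3.0315721 ,  0.02073896, -1.59496509])}
wrist {'camera_matrix': array([[310.34102013,   0.        , 258.61994524],
       [  0.        , 310.34102013, 194.4877126 ],
       [  0.        ,   0.        ,   1.        ]]), 'xyz': array([ 0.35326203, -0.5223694 ,  0.37267514]), 'attitude': array([ 2.82048065e+00,  1.80102522e-03, -1.10649300e+00])}
```

View pics/top0.png

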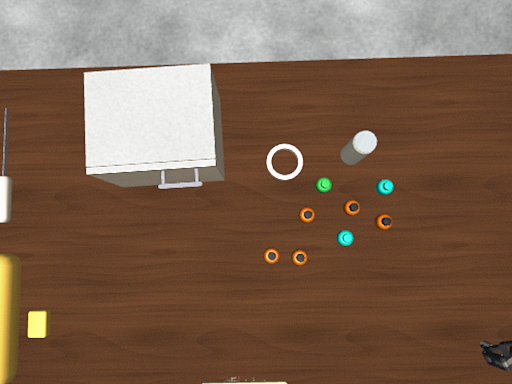

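View pics/scene0.png

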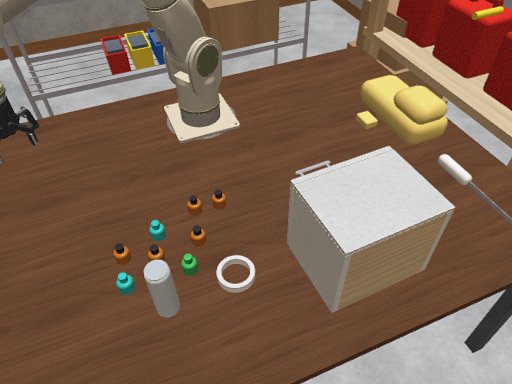

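View pics/wrist0.png

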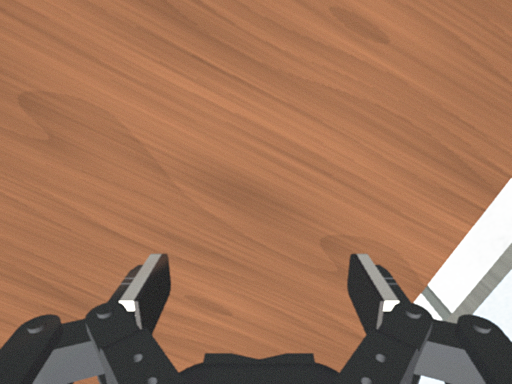

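Five amber pots are visible, top view px (272,256), (300,258), (307,215), (352,208), (385,222). The cupboard is at the upper left with its handle at (180,184), and the tape is at (285,161). The can is at (360,146), with green and turquoise decoys around.

```bash
cat >> h.py <<'E'
def ld(name):
    z=np.load(f'/tmp/{name}.npz'); return z['p'],z['d'],dict(camera_matrix=z['K'],xyz=z['t'],attitude=z['a'])
def pots(P,p,zmin=-.01,zmax=.06):
    "amber blobs -> list of centre xy"
    hsv=cv2.cvtColor(p,cv2.COLOR_RGB2HSV); am=cv2.inRange(hsv,(5,200,120),(18,255,255))
    am[(P[...,2]<.012)]=0
    n,l,s,c=cv2.connectedComponentsWithStats(cv2.morphologyEx(am,cv2.MORPH_CLOSE,np.ones((9,9))))
    out=[]
    for i in range(1,n):
        if s[i,4]<40: continue
        x,y,w,h=s[i,:4]; sub=P[y:y+h,x:x+w].reshape(-1,3)
        cap=sub[sub[:,2]>.053]; out.append((c[i].round(),s[i,4],sub[:,2].max().round(4),(cap[:,:2].min(0)+cap[:,:2].max(0))/2 if len(cap) else None,len(cap)))
    return out
E
python3 - <<'E'
from h import *
np.set_printoptions(precision=4,suppress=True)
for n in('top0','scene0'):
    p,d,m=ld(n);P=cloud(d,m);print(n)
    for o in pots(P,p):print(o)
    ok=(abs(P[...,2]-.25)<.006)&(d>0)&(P[...,1]>-.1)&(P[...,0]>.4)
    pts=P[ok][:,:2].astype(np.float32);r=cv2.minAreaRect(pts);print(len(pts),r);print(cv2.boxPoints(r),np.median(P[ok][:,2]))
    g=(abs(P[...,2]-.225)<.012)&(d>0)&(P[...,1]>0)&(P[...,0]>.3)&(P[...,0]<.75)
    if n=='top0':
        for (u,v) in [(162,185),(165,186),(180,184),(195,183),(200,183),(150,165),(150,171),(90,171),(212,165)]:print(u,v,P[v,u])
    for nm,b in(('tape',(.015,.03)),('can',(.15,.18))):
        k=(P[...,2]>b[0])&(P[...,2]<b[1])&(d>0)&(P[...,1]<-.05)&(P[...,1]>-.45)&(P[...,0]>.5)&(P[...,0]<.8)
        if nm=='tape': k&=(p.min(-1)>180)
        if k.sum():print(nm,P[k].min(0),P[k].max(0))
E
```

```text
top0
(array([352., 207.]), np.int32(173), np.float64(0.0629), array([ 0.5702, -0.3033]), 55)
(array([306., 215.]), np.int32(176), np.float64(1.1568), array([ 0.5314, -0.1206]), 53)
(array([384., 222.]), np.int32(175), np.float64(0.0619), array([ 0.5298, -0.3878]), 56)
(array([271., 255.]), np.int32(183), np.float64(0.0621), array([ 0.4458, -0.0818]), 53)
(array([299., 257.]), np.int32(183), np.float64(0.0622), array([ 0.4401, -0.1573]), 57)
13082 ((0.7702072858810425, 0.19238682091236115), (0.23837438225746155, 0.2907431721687317), 2.3323822021484375)
[[0.6452 0.3328]
 [0.657  0.0423]
 [0.8952 0.052 ]
 [0.8834 0.3425]] 0.25068797264181997
162 185 [0.6202 0.1654 0.2282]
165 186 [0.6173 0.1579 0.2314]
180 184 [0.6208 0.1236 0.2325]
195 183 [0.6224 0.0899 0.2307]
200 183 [0.6221 0.0786 0.231 ]
150 165 [0.6631 0.1873 0.2496]
150 171 [0.6522 0.1914 0.234 ]
90 171 [0.6529 0.321  0.2519]
212 165 [0.6599 0.0491 0.2463]
tape [ 0.6534 -0.1734  0.0182] [ 0.7529 -0.0789  0.03  ]
can [ 0.6921 -0.3389  0.15  ] [ 0.7471 -0.2841  0.1757]
scene0
(array([487.,  12.]), np.int32(268), np.float64(0.9577), array([0.6509, 0.4915]), 492)
(array([219., 198.]), np.int32(81), np.float64(0.9577), array([ 0.8685, -0.1913]), 8)
(array([194., 205.]), np.int32(83), np.float64(0.0591), array([ 0.4494, -0.1626]), 6)
(array([197., 235.]), np.int32(113), np.float64(0.06), array([ 0.5596, -0.1859]), 21)
(array([121., 253.]), np.int32(111), np.float64(0.9577), array([ 0.906, -0.352]), 36)
(array([155., 254.]), np.int32(110), np.float64(0.0602), array([ 0.5754, -0.3081]), 27)
9710 ((0.7700554132461548, 0.18965794146060944), (0.239248588681221, 0.29338786005973816), 2.2890172004699707)
[[0.6447 0.3315]
 [0.6564 0.0383]
 [0.8954 0.0479]
 [0.8837 0.341 ]] 0.24969434885429076
tape [ 0.6507 -0.1771  0.0179] [ 0.7531 -0.0801  0.0286]
can [ 0.6942 -0.3442  0.1501] [ 0.7504 -0.2873  0.1731]
```

Request:
jog_arm(steps=[{"dx": 2.2, "dy": 4.3, "dz": 1, "roll": 0.076}, {"dx": 2.2, "dy": 4.3, "dz": 1, "roll": 0.076}, {"dx": 2.2, "dy": 4.3, "dz": 1, "roll": 0.076}, {"dx": 2.2, "dy": 4.3, "dz": 1, "roll": 0.076}, {"dx": 2.2, "dy": 4.3, "dz": 1, "roll": 0.076}], grip=30)

```text
time: 0.78
tcp_pos: [0.3912, -0.3419, 0.3541]
eef_rot: [-3.142, 0.0, 0.848]
force: [1.3, -0.6, 0.7]
width: 0.299
```

Request:
jog_arm(steps=[{"dx": 2.2, "dy": 4.3, "roll": 0.076}, {"dx": 2.2, "dy": 4.3, "roll": 0.076}, {"dx": 2.2, "dy": 4.3, "roll": 0.076}, {"dx": 2.2, "dy": 4.3, "roll": 0.076}, {"dx": 2.2, "dy": 4.3, "roll": 0.076}])

```text
schema error: expected keys dx, dy, dz, roll
```

Request:
jog_arm(steps=[{"dx": 2.2, "dy": 4.3, "roll": 0.076}, {"dx": 2.2, "dy": 4.3, "roll": 0.076}, {"dx": 2.2, "dy": 4.3, "roll": 0.076}, {"dx": 2.2, "dy": 4.3, "roll": 0.076}, {"dx": 2.2, "dy": 4.3, "roll": 0.076}])

```text
schema error: expected keys dx, dy, dz, roll
```

```bash
python3 - <<'E'
from h import *
s=sense();print(s['tcp_pos'],s['eef_rot'],s['width'],s['joints'],s['force'])
cap('wrist','w1')
E
```

```text
[ 0.391169   -0.34187081  0.35411791] [-3.14151202e+00  1.25809730e-04  8.48297878e-01] 0.29924104277494834 [ 0.8736122   0.08976977 -0.25931417  1.64767006  0.02341859  1.40727659
 -0.11101739] [ 1.27153432 -0.56851631  0.66771708]
```

View pics/w1.png

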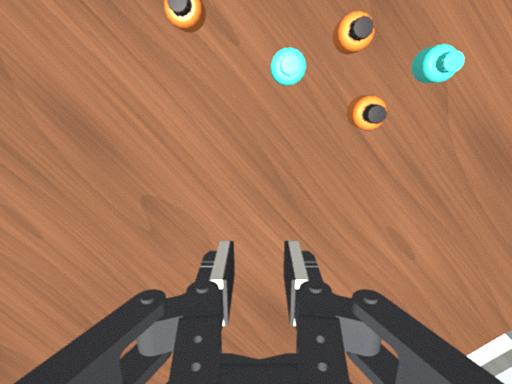

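All four keys are required in each row. The wrist view shows three pots ahead.

Request:
jog_arm(steps=[{"dx": 2.28, "dy": 4.67, "dz": 0, "roll": 0.0763}, {"dx": 2.28, "dy": 4.67, "dz": 0, "roll": 0.0763}, {"dx": 2.28, "dy": 4.67, "dz": 0, "roll": 0.0763}, {"dx": 2.28, "dy": 4.67, "dz": 0, "roll": 0.0763}, {"dx": 2.28, "dy": 4.67, "dz": 0, "roll": 0.0763}])

```text
time: 1.45
tcp_pos: [0.5051, -0.1086, 0.3538]
eef_rot: [3.141, 0.0, 1.229]
force: [-0.0, -0.1, -1.1]
width: 0.299
```

Request:
jog_arm(steps=[{"dx": 2.28, "dy": 4.67, "dz": 0, "roll": 0.0763}, {"dx": 2.28, "dy": 4.67, "dz": 0, "roll": 0.0763}, {"dx": 2.28, "dy": 4.67, "dz": 0, "roll": 0.0763}, {"dx": 2.28, "dy": 4.67, "dz": 0, "roll": 0.0763}, {"dx": 2.28, "dy": 4.67, "dz": 0, "roll": 0.0763}])

```text
time: 2.08
tcp_pos: [0.6194, 0.1246, 0.3536]
eef_rot: [-3.141, 0.0, 1.61]
force: [1.2, -0.6, 0.7]
width: 0.304
```

```bash
python3 - <<'E'
from h import *
p,d,m=cap('wrist','w2');P=cloud(d,m)
s=sense();print(s['tcp_pos'],s['eef_rot'],s['width'],s['joints'],s['force'])
E
```

```text
[0.61962937 0.13182161 0.35257192] [-3.14052933 -0.00407568  1.62114085] 0.2976555664539945 [ 0.21511224  0.41029817 -0.68287551  1.33098928  0.25115357  1.48732581
 -0.39668071] [-6.00568888  3.14433956 -1.99805206]
```

View pics/w2.png

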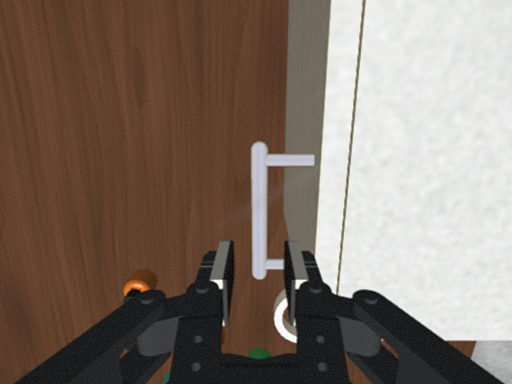

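Bar handle at px u=260, v 143–278, in line with the jaws' centre. Measuring the bar, then descending.

```bash
python3 - <<'E'
from h import *
p,d,m=cap('wrist','w3');P=cloud(d,m)
k=(P[...,2]>.215)&(P[...,2]<.24)&(P[...,0]<.632)&(P[...,0]>.6)
k[240:]=0
print(P[k].mean(0),P[k].min(0),P[k].max(0))
k=(abs(P[...,2]-.25)<.004); q=P[k]; b=(abs(q[:,1]-.2)<.01); print('door front edge x at y=.2',q[b][:,0].min(), 'y=.15',q[abs(q[:,1]-.15)<.01][:,0].min())
# dark gap between door and top
s=sense();print(s['tcp_pos'],s['eef_rot'],s['force'])
E
```

```text
[0.61973474 0.14858544 0.22861975] [0.61265572 0.11426829 0.22362545] [0.63198792 0.17517631 0.23166973]
door front edge x at y=.2 0.6512713410441662 y=.15 0.6532615926586721
[0.61877542 0.12958123 0.35259501] [-3.13968562 -0.00370639  1.61788544] [-0.17725851  0.11749328 -0.42081173]
```

Request:
jog_arm(steps=[{"dx": 0, "dy": 0, "dz": -2, "roll": 0}, {"dx": 0, "dy": 0, "dz": -2, "roll": 0}, {"dx": 0, "dy": 0, "dz": -2, "roll": 0}, {"dx": 0, "dy": 0, "dz": -1.4, "roll": 0}, {"dx": 0, "dy": 0, "dz": 0, "roll": 0}])

```text
time: 2.8
tcp_pos: [0.6187, 0.1232, 0.2799]
eef_rot: [3.141, 0.0, 1.608]
force: [-0.7, -0.7, -0.1]
width: 0.302
```

Request:
jog_arm(steps=[{"dx": -0.7, "dy": 0, "dz": 0, "roll": -0.01}, {"dx": -0.6, "dy": 0, "dz": 0, "roll": -0.03}, {"dx": -0.6, "dy": 0, "dz": 0, "roll": -0.03}, {"dx": -0.6, "dy": 0, "dz": 0, "roll": -0.03}, {"dx": -0.5, "dy": 0, "dz": 0, "roll": -0.03}])

```text
time: 3.42
tcp_pos: [0.5884, 0.1236, 0.2801]
eef_rot: [3.141, 0.0, 1.477]
force: [2.5, 1.8, 0.5]
width: 0.304
```

Request:
jog_arm(steps=[{"dx": -0.4, "dy": 0, "dz": 0, "roll": -0.02}, {"dx": -0.3, "dy": 0, "dz": 0, "roll": -0.01}, {"dx": 0, "dy": 0, "dz": 0, "roll": 0}])

```text
time: 3.8
tcp_pos: [0.5814, 0.1233, 0.2798]
eef_rot: [-3.141, 0.001, 1.449]
force: [-0.6, -0.1, -0.6]
width: 0.299
```

```bash
python3 - <<'E'
from h import *
s=sense();print(s['tcp_pos'],s['eef_rot'],s['force'])
p,d,m=cap('wrist','w4')
E
```

```text
[0.5814017  0.12329357 0.27982281] [-3.14102482e+00  6.80853560e-04  1.44858014e+00] [-0.62956606 -0.14169832 -0.63139338]
```

View pics/w4.png

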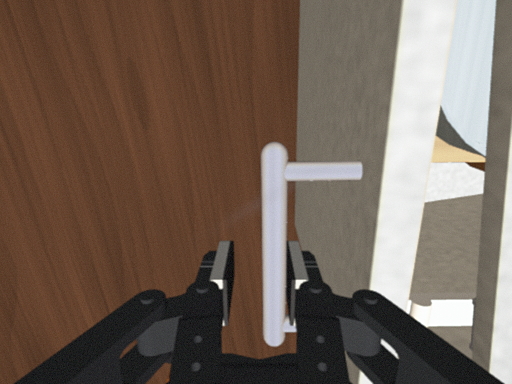

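The door is ajar, and the bar is at u≈275 between the fingers. The white catch arm shows in the gap at about (445,312). Pulling slightly more until the stop is felt.

Request:
jog_arm(steps=[{"dx": -0.25, "dy": 0, "dz": 0, "roll": 0}, {"dx": 0, "dy": 0, "dz": 0, "roll": 0}])

```text
time: 4.1
tcp_pos: [0.5791, 0.1235, 0.2799]
eef_rot: [-3.141, 0.0, 1.449]
force: [0.6, -0.6, -0.2]
width: 0.303
```

Request:
jog_arm(steps=[{"dx": -0.2, "dy": 0, "dz": 0, "roll": 0}, {"dx": 0, "dy": 0, "dz": 0, "roll": 0}])

```text
time: 4.35
tcp_pos: [0.5777, 0.1237, 0.2799]
eef_rot: [3.14, -0.001, 1.449]
force: [6.3, 1.7, -2.3]
width: 0.3
```

Request:
jog_arm(steps=[{"dx": -0.2, "dy": 0, "dz": 0, "roll": 0}, {"dx": 0, "dy": 0, "dz": 0, "roll": 0}])

```text
time: 4.6
tcp_pos: [0.5771, 0.1237, 0.28]
eef_rot: [3.137, -0.002, 1.448]
force: [15.3, 3.8, -8.6]
width: 0.303
```

Request:
jog_arm(steps=[{"dx": 0.9, "dy": 0, "dz": 0, "roll": 0}, {"dx": 0, "dy": 0, "dz": 2.5, "roll": 0}, {"dx": 0, "dy": 0, "dz": 3, "roll": 0}, {"dx": 0, "dy": -1, "dz": 3, "roll": 0}, {"dx": 1, "dy": -2, "dz": 1.5, "roll": 0}], grip=0)

```text
time: 5.22
tcp_pos: [0.5939, 0.0945, 0.3819]
eef_rot: [3.14, -0.001, 1.451]
force: [0.5, -1.2, -0.1]
width: -0.002
```

Request:
jog_arm(steps=[{"dx": 2, "dy": -2, "dz": 0, "roll": 0}, {"dx": 2, "dy": -2, "dz": 0, "roll": 0}, {"dx": 1, "dy": -1, "dz": 0, "roll": 0}, {"dx": 0, "dy": 0, "dz": 0, "roll": 0}, {"dx": 0, "dy": 0, "dz": 0, "roll": 0}])

```text
time: 5.85
tcp_pos: [0.6436, 0.0449, 0.3801]
eef_rot: [-3.141, -0.001, 1.45]
force: [0.0, 0.7, -0.0]
width: 0.001
```

```bash
python3 - <<'E'
from h import *
s=sense();print(s['tcp_pos'],s['eef_rot'],s['force'],s['width'])
p,d,m=cap('wrist','w5')
p,d,m=cap('top','t5')
E
```

```text
[0.64363569 0.04490941 0.38010264] [-3.14142206e+00 -5.63240970e-04  1.45038123e+00] [ 0.02725918  0.74183579 -0.04269119] 0.0007555061301579557
```

View pics/w5.png

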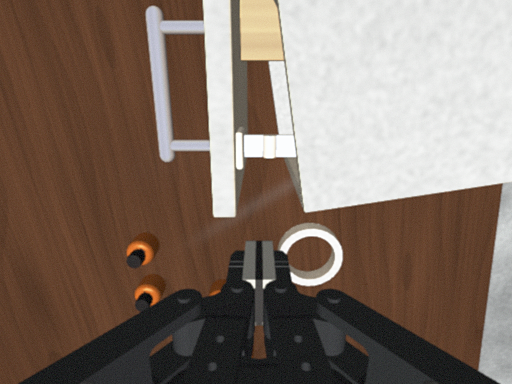

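The catch's ridge is at px (270,146). The door top's inner edge is at u≈236 and the cupboard's front edge at u≈293 on the same row.

```bash
python3 - <<'E'
from h import *
np.set_printoptions(precision=4,suppress=True)
p,d,m=ld('w5');P=cloud(d,m)
def ray(u,v,z):
    K=m['camera_matrix'];r=rot(m['attitude'])@np.array([(u-K[0,2])/K[0,0],(v-K[1,2])/K[1,1],1]);t=m['xyz'];return t+r*(z-t[2])/r[2]
for u,v in[(270,146),(265,146),(258,146),(285,146),(225,146)]:print(u,v,P[v,u],p[v,u])
print('ridge',ray(270,146,.222));print('inner edge',ray(237,146,.25),ray(237,205,.25),ray(235,216,.25),ray(213,216,.25),ray(233,30,.25));print('cupboard',ray(297,160,.25),ray(305,211,.25))
H=np.array([.6617,.3317]);yaw0=.0406
for th in(.15,.16,.17):
    a=yaw0-th;x=np.array([np.cos(a),np.sin(a)]);y=np.array([-x[1],x[0]])
    print(th,'ridge',H-.245*y+.024*x,'edge',H-.29*y,'contact',H-.245*y+.0185*x,'toolyaw',np.pi/2+a)
cv2.imwrite('pics/w5c.png',cv2.resize(p[100:240,180:340,::-1],None,fx=4,fy=4))
E
```

```text
270 146 [0.6572 0.0859 0.2203] [251 253 253]
265 146 [0.6535 0.0866 0.222 ] [251 251 242]
258 146 [0.6483 0.0864 0.2169] [252 253 254]
285 146 [0.6684 0.0839 0.2167] [252 253 254]
225 146 [0.628  0.0945 0.2506] [234 235 235]
ridge [0.6571 0.0862 0.222 ]
inner edge [0.6356 0.0935 0.25  ] [0.6298 0.0534 0.25  ] [0.6273 0.0455 0.25  ] [0.6121 0.0474 0.25  ] [0.6429 0.1601 0.25  ]
cupboard [0.6732 0.0797 0.25  ] [0.6757 0.0434 0.25  ]
0.15 ridge [0.6588 0.0855] edge [0.63   0.0434] contact [0.6533 0.0861] toolyaw 1.4613963267948966
0.16 ridge [0.6563 0.0856] edge [0.6272 0.0438] contact [0.6509 0.0862] toolyaw 1.4513963267948966
0.17 ridge [0.6539 0.0857] edge [0.6243 0.0441] contact [0.6484 0.0864] toolyaw 1.4413963267948966
```

View pics/w5c.png

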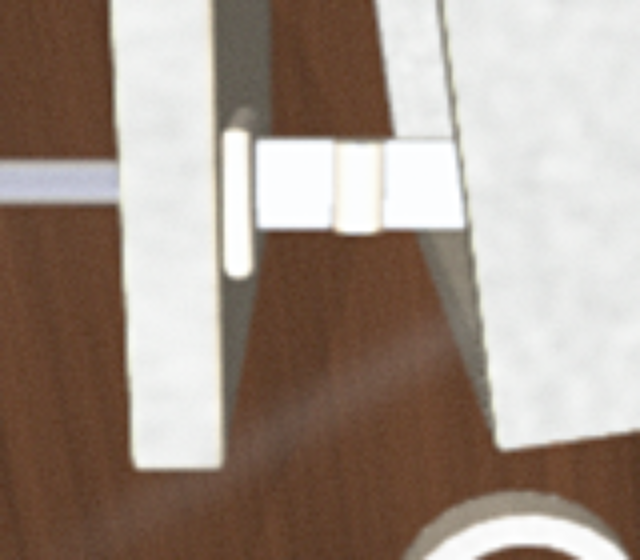

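```bash
python3 - <<'E'
from h import *
np.set_printoptions(precision=4,suppress=True)
p,d,m=ld('w5');P=cloud(d,m)
H=np.array([.6617,.3317]);a=.0406-.157;x=np.array([np.cos(a),np.sin(a)]);y=np.array([-x[1],x[0]])
for v in(137,146,150,160,168):
    for u in range(234,274,2 if v==146 or v==160 else 8):
        q=P[v,u];print(v,u,'from face %.1f hinge %.1f z %.1f'%((q[:2]-H)@x*1e3,(q[:2]-H)@y*1e3,q[2]*1e3),p[v,u])
# finger thickness from view: gripper points
k=(d>0)&(d<.17);k[:200]=0
q=P[k];print(len(q),q.min(0),q.max(0))
for z in np.arange(.305,.36,.006):
    g=q[abs(q[:,2]-z)<.003]
    if len(g): r=(g[:,:2]-np.array([.6436,.0449]))@x; print('z %.3f'%z,r.min(),r.max())
E
```

```text
137 234 from face -0.4 hinge -234.6 z 244.5 [125 118 103]
137 242 from face 4.5 hinge -235.4 z 238.8 [164 155 136]
137 250 from face 9.2 hinge -238.5 z 216.2 [253 254 255]
137 258 from face 15.2 hinge -238.3 z 218.1 [254 255 255]
137 266 from face 21.1 hinge -238.0 z 220.6 [255 255 253]
146 234 from face -0.5 hinge -240.3 z 245.8 [138 126 112]
146 236 from face 0.2 hinge -241.6 z 237.7 [252 253 244]
146 238 from face 1.7 hinge -241.4 z 239.3 [253 254 254]
146 240 from face 3.0 hinge -241.3 z 239.7 [254 255 254]
146 242 from face 4.3 hinge -241.7 z 237.6 [179 170 154]
146 244 from face 4.6 hinge -245.1 z 216.9 [233 238 243]
146 246 from face 6.1 hinge -245.2 z 216.6 [253 254 255]
146 248 from face 7.6 hinge -245.2 z 216.5 [252 253 254]
146 250 from face 9.1 hinge -245.2 z 216.5 [252 253 254]
146 252 from face 10.6 hinge -245.3 z 216.1 [252 253 254]
146 254 from face 12.1 hinge -245.3 z 216.2 [252 253 254]
146 256 from face 13.6 hinge -245.2 z 216.9 [252 253 254]
146 258 from face 15.1 hinge -245.2 z 216.9 [252 253 254]
146 260 from face 16.6 hinge -245.2 z 216.7 [252 253 254]
146 262 
[... 1803 characters left out ...]
.9 hinge -277.1 z 153.8 [166 159 145]
168 250 from face 2.2 hinge -314.1 z -0.8 [94 65 46]
168 258 from face 14.1 hinge -313.9 z 0.2 [89 60 38]
168 266 from face 26.0 hinge -314.3 z -1.1 [95 63 46]
32094 [0.5855 0.0306 0.3103] [0.705  0.0649 0.3963]
z 0.311 -0.011396528246081557 0.008723948775919985
z 0.317 -0.01331925849080674 0.013593470307313702
z 0.323 -0.013369243605650775 0.013738400745356727
z 0.329 -0.013413754314723162 0.013763530296513534
z 0.335 -0.013507673335234015 0.013743296361384398
z 0.341 -0.013277682343438001 0.013693229936836703
z 0.347 -0.02056217906583718 0.020963105476221038
z 0.353 -0.0324778381044019 0.03266308842373319
z 0.359 -0.03725694669372584 0.0378488530121132
```

Request:
jog_arm(steps=[{"dx": 0.45, "dy": 2.1, "dz": 0, "roll": 0}, {"dx": 0.45, "dy": 2.1, "dz": 0, "roll": 0}, {"dx": 0, "dy": 0, "dz": -2, "roll": 0}, {"dx": 0, "dy": 0, "dz": -2, "roll": 0}, {"dx": 0, "dy": 0, "dz": 0, "roll": 0}])

```text
time: 6.58
tcp_pos: [0.6527, 0.0873, 0.3384]
eef_rot: [-3.139, 0.0, 1.451]
force: [-0.3, 1.4, 1.0]
width: 0.003
```

Request:
jog_arm(steps=[{"dx": 0, "dy": 0, "dz": -2, "roll": 0}, {"dx": 0, "dy": 0, "dz": -1.5, "roll": 0}, {"dx": 0, "dy": 0, "dz": -0.6, "roll": 0}, {"dx": 0, "dy": 0, "dz": 0, "roll": 0}])

```text
time: 7.08
tcp_pos: [0.6532, 0.0857, 0.299]
eef_rot: [-3.141, -0.0, 1.449]
force: [0.7, -0.2, 0.6]
width: -0.003
```

Request:
jog_arm(steps=[{"dx": 0, "dy": 0, "dz": -0.3, "roll": 0}, {"dx": 0, "dy": 0, "dz": -0.3, "roll": 0}, {"dx": 0, "dy": 0, "dz": 0, "roll": 0}])

```text
time: 7.45
tcp_pos: [0.6535, 0.0857, 0.2937]
eef_rot: [3.14, -0.0, 1.449]
force: [-0.4, -0.2, 5.5]
width: -0.002
```

```bash
python3 - <<'E'
from h import *
s=sense();print(s['tcp_pos'],s['eef_rot'],s['force'],s['width'])
p,d,m=cap('wrist','w6')
p,d,m=cap('scene','s6')
E
```

```text
[0.65350659 0.0857322  0.29368336] [ 3.14013809e+00 -4.99520508e-04  1.44881576e+00] [-0.39906687 -0.17524931  5.45957787] -0.0021552484905953432
```

View pics/s6.png

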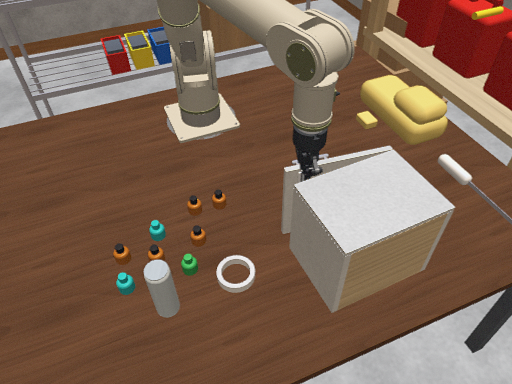

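Catch contact (5.5 N upward force). Press about 4.5 mm more, then pull back along the arc.

Request:
jog_arm(steps=[{"dx": 0, "dy": 0, "dz": -0.3, "roll": 0}, {"dx": 0, "dy": 0, "dz": -0.25, "roll": 0}, {"dx": 0, "dy": 0, "dz": 0, "roll": 0}])

```text
time: 7.92
tcp_pos: [0.654, 0.086, 0.2895]
eef_rot: [3.138, -0.001, 1.449]
force: [-0.1, 1.1, 12.5]
width: 0.004
```

Request:
jog_arm(steps=[{"dx": -0.5, "dy": 0, "dz": 0, "roll": -0.015}, {"dx": -0.5, "dy": 0, "dz": 0, "roll": -0.02}, {"dx": -0.5, "dy": 0.05, "dz": 0, "roll": -0.02}, {"dx": -0.5, "dy": 0.05, "dz": 0, "roll": -0.02}])

```text
time: 8.43
tcp_pos: [0.634, 0.0873, 0.2895]
eef_rot: [3.138, -0.002, 1.373]
force: [1.5, 1.8, 10.7]
width: 0.003
```

```bash
python3 - <<'E'
from h import *
p,d,m=cap('wrist','w7')
s=sense();print(s['tcp_pos'],s['eef_rot'],s['force'],s['width'])
E
```

```text
[0.63354354 0.08742221 0.28958981] [ 3.13786153e+00 -1.78334087e-03  1.37263356e+00] [ 0.6925146   0.11903904 11.12186244] -0.0023623215837277082
```

View pics/w7.png

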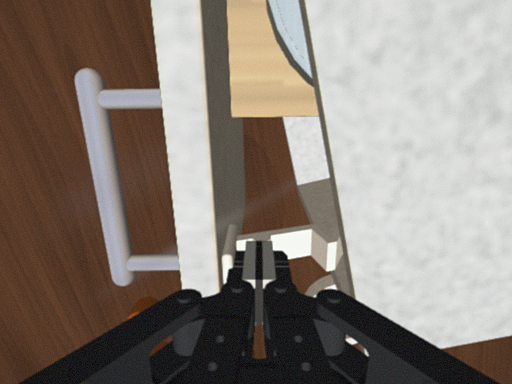

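The hook is now coming out from the cupboard (px 325,250), so the door is moving past the stop. Continuing.

Request:
jog_arm(steps=[{"dx": -0.6, "dy": 0.1, "dz": 0, "roll": -0.02}, {"dx": -0.6, "dy": 0.1, "dz": 0, "roll": -0.02}, {"dx": -0.6, "dy": 0.1, "dz": 0, "roll": -0.025}, {"dx": -0.6, "dy": 0.15, "dz": 0, "roll": -0.025}, {"dx": -0.6, "dy": 0.2, "dz": 0, "roll": -0.025}])

```text
time: 9.1
tcp_pos: [0.6041, 0.0929, 0.2894]
eef_rot: [3.138, -0.001, 1.257]
force: [1.6, -2.2, 11.5]
width: -0.0
```

Request:
jog_arm(steps=[{"dx": -0.6, "dy": 0.2, "dz": 0, "roll": -0.025}, {"dx": -0.6, "dy": 0.2, "dz": 0, "roll": -0.025}, {"dx": 0, "dy": 0, "dz": 0.8, "roll": 0}, {"dx": 0, "dy": 0, "dz": 0, "roll": 0}])

```text
time: 9.6
tcp_pos: [0.5913, 0.0971, 0.2957]
eef_rot: [3.141, -0.0, 1.209]
force: [-0.8, 0.5, 0.2]
width: -0.002
```

```bash
python3 - <<'E'
from h import *
s=sense();print(s['tcp_pos'],s['eef_rot'],s['force'],s['width'])
p,d,m=cap('wrist','w8');P=cloud(d,m)
k=(abs(P[...,2]-.25)<.004)&(P[...,0]<.66)&(P[...,1]>.1);r=cv2.minAreaRect(P[k][:,:2].astype(np.float32));print(r)
E
```

```text
[0.59125569 0.09707681 0.29568321] [ 3.14117504e+00 -1.75742365e-04  1.20878068e+00] [-0.75517029  0.52865428  0.24281972] -0.0017318692346155458
((0.5980912446975708, 0.15012072026729584), (0.11458490788936615, 0.04681248590350151), 68.42842864990234)
```

View pics/w8.png

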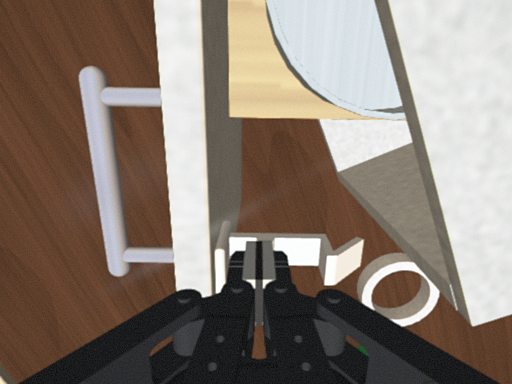

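The door is at about 0.38 rad and the hook is clear. Now the swing: push the inner face along the arc.

```bash
python3 - <<'E'
import numpy as np
H=np.array([.6617,.3317]);p=np.array([.5913,.0971]);yaw=1.209
for th in np.linspace(.47,1.57,12):
    a=.0406-th;x=np.array([np.cos(a),np.sin(a)]);y=np.array([-x[1],x[0]])
    q=H-.245*y+.0165*x; print(round(th,2),((q-p)*100).round(2),round(np.pi/2+a-yaw,3),q.round(3));p=q;yaw=np.pi/2+a
E
```

```text
0.47 [-1.66  0.5 ] -0.068 [0.575 0.102]
0.57 [-2.25  0.98] -0.1 [0.552 0.112]
0.67 [-2.14  1.2 ] -0.1 [0.531 0.124]
0.77 [-2.01  1.41] -0.1 [0.511 0.138]
0.87 [-1.86  1.6 ] -0.1 [0.492 0.154]
0.97 [-1.69  1.78] -0.1 [0.475 0.172]
1.07 [-1.5   1.94] -0.1 [0.46  0.191]
1.17 [-1.3   2.08] -0.1 [0.447 0.212]
1.27 [-1.09  2.2 ] -0.1 [0.436 0.234]
1.37 [-0.86  2.3 ] -0.1 [0.428 0.257]
1.47 [-0.63  2.37] -0.1 [0.421 0.281]
1.57 [-0.39  2.42] -0.1 [0.418 0.305]
```

Request:
jog_arm(steps=[{"dx": 0, "dy": 0, "dz": 0.3, "roll": 0}, {"dx": -1.66, "dy": 0.5, "dz": 0, "roll": -0.068}, {"dx": -2.25, "dy": 0.98, "dz": 0, "roll": -0.1}, {"dx": -2.14, "dy": 1.2, "dz": 0, "roll": -0.1}, {"dx": -2.01, "dy": 1.41, "dz": 0, "roll": -0.1}])

```text
time: 10.28
tcp_pos: [0.5101, 0.1378, 0.2981]
eef_rot: [3.141, 0.0, 0.837]
force: [2.2, -0.1, -1.0]
width: -0.003
```

Request:
jog_arm(steps=[{"dx": -1.86, "dy": 1.6, "dz": 0, "roll": -0.1}, {"dx": -1.69, "dy": 1.78, "dz": 0, "roll": -0.1}, {"dx": -1.5, "dy": 1.94, "dz": 0, "roll": -0.1}, {"dx": -1.3, "dy": 2.08, "dz": 0, "roll": -0.1}, {"dx": -1.09, "dy": 2.2, "dz": 0, "roll": -0.1}])

```text
time: 10.9
tcp_pos: [0.4358, 0.2341, 0.2983]
eef_rot: [3.141, 0.0, 0.337]
force: [2.3, -1.3, 0.6]
width: 0.0
```

Request:
jog_arm(steps=[{"dx": -0.86, "dy": 2.3, "dz": 0, "roll": -0.1}, {"dx": -0.63, "dy": 2.37, "dz": 0, "roll": -0.1}, {"dx": -0.39, "dy": 2.42, "dz": 0, "roll": -0.1}, {"dx": 0, "dy": 0, "dz": 0, "roll": 0}])

```text
time: 11.4
tcp_pos: [0.4166, 0.3063, 0.2982]
eef_rot: [-3.141, 0.001, 0.045]
force: [0.8, -1.5, -0.6]
width: -0.001
```

Request:
jog_arm(steps=[{"dx": 0, "dy": -1.5, "dz": 0, "roll": 0}, {"dx": 0, "dy": -4, "dz": 0, "roll": 0}, {"dx": 0, "dy": -5, "dz": 2, "roll": 0}, {"dx": 0, "dy": -5, "dz": 2, "roll": 0}, {"dx": 0, "dy": -5, "dz": 2, "roll": 0}], grip=50)

```text
time: 12.02
tcp_pos: [0.4168, 0.0962, 0.3592]
eef_rot: [3.142, -0.001, 0.04]
force: [1.4, -0.7, -0.3]
width: 0.499
```

Request:
jog_arm(steps=[{"dx": 0, "dy": -5, "dz": 0, "roll": 0}, {"dx": 0, "dy": -5, "dz": 0, "roll": 0}, {"dx": 0, "dy": -5, "dz": 0, "roll": 0}, {"dx": 0, "dy": -5, "dz": 0, "roll": 0}, {"dx": 0, "dy": 0, "dz": 0, "roll": 0}])

```text
time: 12.65
tcp_pos: [0.4157, -0.1052, 0.3582]
eef_rot: [-3.141, 0.0, 0.034]
force: [0.8, 0.1, -0.1]
width: 0.497
```

```bash
python3 - <<'E'
from h import *
np.set_printoptions(precision=4,suppress=True)
s=sense();print(s['tcp_pos'],s['eef_rot'],s['force'],s['width'],s['joints'])
cap('wrist','w9')
for n in('top','scene'):
    p,d,m=cap(n,n+'9');P=cloud(d,m);print(n)
    for o in pots(P,p):print(o)
    k=(abs(P[...,2]-.25)<.006)&(P[...,0]<.66)&(P[...,1]>.15)&(P[...,0]>.3);r=cv2.minAreaRect(P[k][:,:2].astype(np.float32));print(r,cv2.boxPoints(r))
    k=(abs(P[...,2]-.193)<.006)&(P[...,0]<.66)&(P[...,1]>.15)&(P[...,0]>.4);print(k.sum());print('rim',cv2.minEnclosingCircle(P[k][:,:2].astype(np.float32)))
    k=(abs(P[...,2]-.159)<.006)&(P[...,0]<.66)&(P[...,1]>.15)&(P[...,0]>.4);print(k.sum());print('floor',cv2.minEnclosingCircle(P[k][:,:2].astype(np.float32)))
E
```

```text
[ 0.4157 -0.1052  0.3582] [-3.1414  0.0002  0.0339] [ 0.7673  0.084  -0.0516] 0.49684337448903176 [ 0.4151 -0.1183 -0.2487  1.8404 -0.0296  1.4161 -1.3643]
top
(array([352., 207.]), np.int32(174), np.float64(1.1568), array([ 0.5406, -0.1817]), 53)
(array([307., 215.]), np.int32(174), np.float64(1.1568), array([ 0.5314, -0.1207]), 55)
(array([384., 221.]), np.int32(171), np.float64(0.062), array([ 0.5297, -0.3871]), 56)
(array([270., 254.]), np.int32(136), np.float64(1.1568), array([ 0.4699, -0.0714]), 87)
(array([299., 256.]), np.int32(144), np.float64(0.497), array([ 0.4443, -0.1347]), 67)
((0.5216149687767029, 0.29562902450561523), (0.28852227330207825, 0.0181017704308033), 17.50786018371582) [[0.3813 0.2609]
 [0.3868 0.2436]
 [0.6619 0.3304]
 [0.6565 0.3477]]
472
rim ((0.5373900532722473, 0.25257408618927), 0.13724806904792786)
3282
floor ((0.5441746711730957, 0.24468734860420227), 0.1438595950603485)
scene
(array([488.,  12.]), np.int32(263), np.float64(0.9577), array([0.6528, 0.4926]), 492)
(array([219., 198.]), np.int32(92), np.float64(0.9577), array([ 0.8673, -0.1892]), 17)
(array([194., 204.]), np.int32(85), np.float64(0.9577), array([ 0.8655, -0.2287]), 6)
(array([197., 235.]), np.int32(112), np.float64(0.0585), array([ 0.5595, -0.1859]), 22)
(array([121., 253.]), np.int32(115), np.float64(0.9577), array([ 0.9056, -0.352 ]), 35)
(array([155., 254.]), np.int32(111), np.float64(0.9577), array([ 0.9284, -0.3077]), 30)
((0.5222008228302002, 0.2922762632369995), (0.2878439724445343, 0.02156994491815567), 17.880104064941406) [[0.3819 0.2584]
 [0.3885 0.2378]
 [0.6625 0.3262]
 [0.6559 0.3467]]
346
rim ((0.5242535471916199, 0.23253987729549408), 0.1247570663690567)
772
floor ((0.5087301135063171, 0.2377517968416214), 0.10783615708351135)
```

View pics/top9.png

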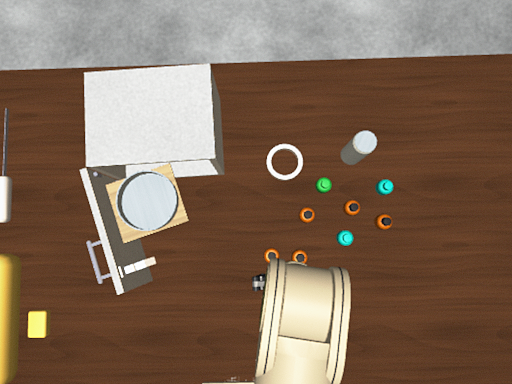

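The door rests at about 1.30 rad; the retreating fingers dragged the catch hook back. I'll go back in beyond the catch, 270 mm from the hinge, and push the door to about 1.6.

Request:
jog_arm(steps=[{"dx": 0, "dy": 5.3, "dz": 0, "roll": 0.055}, {"dx": 0, "dy": 5.3, "dz": 0, "roll": 0.055}, {"dx": 0, "dy": 5.3, "dz": 0, "roll": 0.055}, {"dx": 0, "dy": 5.3, "dz": 0, "roll": 0.055}, {"dx": 0, "dy": 5.3, "dz": 0, "roll": 0.055}], grip=0)

```text
time: 13.42
tcp_pos: [0.4164, 0.1673, 0.3587]
eef_rot: [3.141, -0.001, 0.32]
force: [1.1, 0.3, -0.2]
width: 0.001
```

Request:
jog_arm(steps=[{"dx": -0.2, "dy": 5.3, "dz": 0, "roll": 0}, {"dx": 0, "dy": 0, "dz": -3, "roll": 0}, {"dx": 0, "dy": 0, "dz": -3, "roll": 0}, {"dx": 0, "dy": 0, "dz": -0.5, "roll": 0}, {"dx": -0.3, "dy": 1.4, "dz": 0, "roll": 0}])

```text
time: 14.05
tcp_pos: [0.4125, 0.2319, 0.2941]
eef_rot: [3.141, -0.001, 0.315]
force: [-0.5, 0.8, 0.1]
width: -0.005
```

Request:
jog_arm(steps=[{"dx": -0.5, "dy": 2, "dz": 0, "roll": -0.06}, {"dx": -0.5, "dy": 2, "dz": 0, "roll": -0.08}, {"dx": -0.4, "dy": 2.0, "dz": 0, "roll": -0.08}, {"dx": -0.2, "dy": 2.0, "dz": 0, "roll": -0.06}, {"dx": 0, "dy": 0.3, "dz": 0, "roll": 0}])

```text
time: 14.68
tcp_pos: [0.3958, 0.317, 0.2948]
eef_rot: [-3.14, -0.001, 0.039]
force: [-0.2, 0.4, -0.7]
width: -0.001
```

Request:
jog_arm(steps=[{"dx": 0, "dy": -2, "dz": 0, "roll": 0}, {"dx": 0, "dy": -4, "dz": 3, "roll": 0}, {"dx": 0, "dy": -5, "dz": 4, "roll": 0}, {"dx": 0, "dy": -6, "dz": 2, "roll": 0}, {"dx": 0, "dy": -6, "dz": 0, "roll": 0}])

```text
time: 15.3
tcp_pos: [0.3965, 0.0853, 0.385]
eef_rot: [-3.141, -0.005, 0.038]
force: [1.5, -0.3, 0.0]
width: -0.004
```

Request:
jog_arm(steps=[{"dx": 1, "dy": -5, "dz": 0, "roll": 0}, {"dx": 1, "dy": -4, "dz": 0, "roll": 0}, {"dx": 0, "dy": 0, "dz": 0, "roll": 0}, {"dx": 0, "dy": 0, "dz": 0, "roll": 0}], grip=50)

```text
time: 15.8
tcp_pos: [0.4164, -0.0025, 0.3828]
eef_rot: [-3.141, -0.001, 0.037]
force: [0.4, 0.4, -0.2]
width: 0.499
```

```bash
python3 - <<'E'
from h import *
np.set_printoptions(precision=4,suppress=True)
s=sense();print(s['tcp_pos'],s['eef_rot'],s['force'],s['width'],s['joints'])
cap('wrist','w10')
for n in('top',):
    p,d,m=cap(n,n+'10');P=cloud(d,m);print(n)
    for o in pots(P,p):print(o)
    k=(abs(P[...,2]-.25)<.006)&(P[...,0]<.65)&(P[...,1]>.15)&(P[...,0]>.3);r=cv2.minAreaRect(P[k][:,:2].astype(np.float32));print(r,cv2.boxPoints(r))
cv2.imwrite('pics/t10c.png',cv2.resize(p[130:330,60:420,::-1],None,fx=2.2,fy=2.2))
E
```

```text
[ 0.4164 -0.0025  0.3828] [-3.1413 -0.0009  0.0372] [ 0.4318  0.3798 -0.1695] 0.49916189242205944 [ 0.3014 -0.1538 -0.3551  1.8164 -0.0538  1.4689 -1.5779]
top
(array([352., 207.]), np.int32(173), np.float64(0.0629), array([ 0.5702, -0.3035]), 53)
(array([306., 215.]), np.int32(176), np.float64(0.063), array([ 0.5532, -0.1814]), 53)
(array([384., 222.]), np.int32(175), np.float64(1.1568), array([ 0.5196, -0.2242]), 55)
(array([271., 255.]), np.int32(183), np.float64(0.0642), array([ 0.447 , -0.0817]), 54)
(array([299., 257.]), np.int32(180), np.float64(1.1568), array([ 0.465 , -0.1092]), 57)
((0.5115189552307129, 0.3408837914466858), (0.01808030903339386, 0.2754943370819092), 89.46910858154297) [[0.3737 0.3331]
 [0.6492 0.3306]
 [0.6493 0.3486]
 [0.3739 0.3512]]
```

View pics/t10c.png

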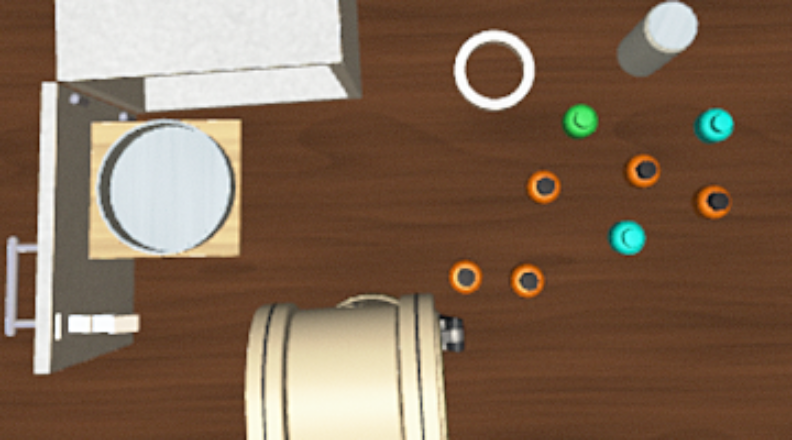

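View pics/w10.png

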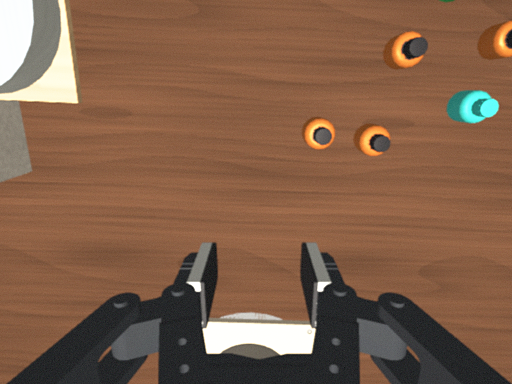

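The door is open at about 1.62 rad with the tin in full view, rim centre at about crop (166,187). Pot caps are at crop (466,276), (528,281), (545,186), (645,170) and (716,201). Now precise positions.

```bash
cat >> h.py <<'E'
def caps(P,p,d,rect=None):
    "black cap tops on the bench next to amber -> xy"
    dark=((p.max(-1)<90)&(P[...,2]>.047)&(P[...,2]<.07)&(d>0)).astype(np.uint8)
    am=cv2.inRange(cv2.cvtColor(p,cv2.COLOR_RGB2HSV),(5,200,120),(18,255,255))
    n,l,s,c=cv2.connectedComponentsWithStats(dark)
    out=[]
    for i in range(1,n):
        if s[i,4]<15: continue
        k=l==i
        if (cv2.dilate(k.astype(np.uint8),np.ones((7,7)))*am).sum()<255*15: continue
        q=P[k];out.append((c[i].round(1),s[i,4],np.median(q[:,2]).round(4),((q.min(0)+q.max(0))/2)[:2].round(4),q[:,:2].mean(0).round(4)))
    return out
def ray(m,u,v,z):
    K=m['camera_matrix'];r=rot(m['attitude'])@np.array([(u-K[0,2])/K[0,0],(v-K[1,2])/K[1,1],1]);t=m['xyz'];return t+r*(z-t[2])/r[2]
E
python3 - <<'E'
from h import *
np.set_printoptions(precision=4,suppress=True)
for n in('top10','w10'):
    p,d,m=ld(n);P=cloud(d,m);print(n)
    for o in caps(P,p,d):print(*o)
p,d,m=ld('top10');P=cloud(d,m)
k=(abs(P[...,2]-.193)<.005)&(abs(P[...,0]-.556)<.1)&(P[...,1]<.325)&(P[...,1]>.15);q=P[k][:,:2]
r=np.hypot(*(q-[.556,.241]).T);q=q[(r<.08)&(r>.06)]
A=np.c_[2*q,np.ones(len(q))];s=np.linalg.lstsq(A,(q**2).sum(1),rcond=None)[0];print('rim',s[:2],np.sqrt(s[2]+s[0]**2+s[1]**2),len(q))
print('from ellipse',ray(m,135.7,214.8,.193))
k=(abs(P[...,2]-.150)<.012)&(abs(P[...,0]-.556)<.1)&(P[...,1]<.325)&(P[...,1]>.15);print('shelf',P[k].min(0),P[k].max(0),np.median(P[(abs(P[...,0]-.55)<.02)&(abs(P[...,1]-.24)<.02)][:,2]))
E
```

```text
top10
[353.3 206.9] 51 0.0581 [ 0.5701 -0.3033] [ 0.5703 -0.3028]
[307.5 214.1] 46 0.0583 [ 0.5545 -0.1815] [ 0.5542 -0.1814]
[385.7 221. ] 55 0.0576 [ 0.5312 -0.3868] [ 0.5311 -0.3861]
[271.4 255.7] 38 0.0586 [ 0.4483 -0.0831] [ 0.4479 -0.0828]
[299.9 257.2] 44 0.0574 [ 0.4426 -0.1565] [ 0.4421 -0.1573]
w10
rim [0.5563 0.241 ] 0.06971137973019347 352
from ellipse [0.5562 0.2355 0.193 ]
shelf [0.4812 0.167  0.1502] [0.6314 0.3248 0.162 ] 0.1594827792131932
```

The tin is at (0.556, 0.241), where the rim fit and the geometry agree. Going to the first pot at (0.448, -0.083), with a check hover on the way.

Request:
jog_arm(steps=[{"dx": 1.6, "dy": -4, "dz": -3, "roll": 0}, {"dx": 1.55, "dy": -4, "dz": -4, "roll": 0}, {"dx": 0, "dy": 0, "dz": -5, "roll": 0}, {"dx": 0, "dy": 0, "dz": -5, "roll": 0}, {"dx": 0, "dy": 0, "dz": 0, "roll": 0}])

```text
time: 16.52
tcp_pos: [0.4462, -0.0821, 0.2098]
eef_rot: [-3.14, 0.006, 0.038]
force: [-0.6, -0.9, 1.9]
width: 0.502
```

Request:
jog_arm(steps=[{"dx": 0, "dy": 0, "dz": -2, "roll": 0}, {"dx": 0, "dy": 0, "dz": 0, "roll": 0}])

```text
time: 16.77
tcp_pos: [0.4484, -0.0827, 0.1936]
eef_rot: [3.141, -0.001, 0.037]
force: [-0.2, -0.2, 0.2]
width: 0.504
```

```bash
python3 - <<'E'
from h import *
np.set_printoptions(precision=4,suppress=True)
s=sense();print(s['tcp_pos'],s['eef_rot'],s['force'],s['width'],s['joints'])
p,d,m=cap('wrist','w11');P=cloud(d,m)
for o in caps(P,p,d):print(*o)
E
```

```text
[ 0.4484 -0.0827  0.1936] [ 3.1415 -0.0006  0.037 ] [-0.2107 -0.2219  0.2287] 0.5035890463013816 [ 0.3538  0.0754 -0.2801  2.0125  0.024   1.0562 -1.4711]
```

View pics/w11.png

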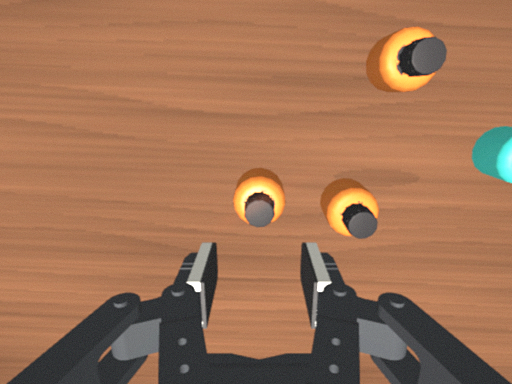

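The first pot's cap is at px (259,213), centred between the jaws; the second cap is at (362,224).

```bash
python3 - <<'E'
from h import *
p,d,m=ld('w11')
print(ray(m,259,213,.058),ray(m,362,224,.058),ray(m,429,55,.058));P=cloud(d,m);print(P[213,259],P[224,362],p[213,259])
E
```

```text
[ 0.44759826 -0.08330724  0.058     ] [ 0.44172687 -0.15763446  0.058     ] [ 0.55410623 -0.18256822  0.058     ]
[ 0.4475971  -0.08330729  0.0579971 ] [ 0.44138478 -0.15793641  0.05720071] [129 122 122]
```

Request:
jog_arm(steps=[{"dx": 0, "dy": 0, "dz": -2.5, "roll": 0}, {"dx": 0, "dy": 0, "dz": -2.5, "roll": 0}, {"dx": 0, "dy": 0, "dz": -2, "roll": 0}, {"dx": 0, "dy": 0, "dz": -0.8, "roll": 0}, {"dx": 0, "dy": 0, "dz": 0, "roll": 0}])

```text
time: 17.45
tcp_pos: [0.4485, -0.0832, 0.1152]
eef_rot: [3.141, -0.001, 0.036]
force: [0.1, 0.1, 0.4]
width: 0.498
```

Request:
jog_arm(steps=[{"dx": 0, "dy": 0, "dz": 0, "roll": 0}, {"dx": 0, "dy": 0, "dz": 0, "roll": 0}, {"dx": 0, "dy": 0, "dz": 0, "roll": 0}, {"dx": 0, "dy": 0, "dz": 0, "roll": 0}], grip=0, squeeze=30)

```text
time: 17.95
tcp_pos: [0.4487, -0.0832, 0.1154]
eef_rot: [3.141, -0.002, 0.036]
force: [-0.9, 0.8, 7.5]
width: 0.242
```

Request:
jog_arm(steps=[{"dx": 0, "dy": 0, "dz": 4, "roll": 0}, {"dx": 0, "dy": 0, "dz": 5, "roll": 0}, {"dx": 0, "dy": 1, "dz": 5, "roll": 0}, {"dx": 1, "dy": 3.5, "dz": 5, "roll": 0}, {"dx": 1, "dy": 4, "dz": 4.5, "roll": 0}])

```text
time: 18.58
tcp_pos: [0.4679, 0.0023, 0.3517]
eef_rot: [3.141, -0.002, 0.034]
force: [0.6, 0.4, -0.4]
width: 0.237
```

Request:
jog_arm(steps=[{"dx": 1, "dy": 4, "dz": 0, "roll": 0}, {"dx": 1, "dy": 4, "dz": 0, "roll": 0}, {"dx": 1, "dy": 4, "dz": 0, "roll": 0}, {"dx": 1, "dy": 4, "dz": 0, "roll": 0}, {"dx": 1, "dy": 4, "dz": 0, "roll": 0}])

```text
time: 19.2
tcp_pos: [0.5181, 0.2029, 0.3496]
eef_rot: [3.141, -0.0, 0.035]
force: [0.6, -0.1, -0.5]
width: 0.242
```

Request:
jog_arm(steps=[{"dx": 1, "dy": 4, "dz": 0, "roll": 0}, {"dx": 1.4, "dy": 4, "dz": 0, "roll": 0}, {"dx": 0, "dy": 0, "dz": 0, "roll": 0}, {"dx": 0, "dy": 0, "dz": 0, "roll": 0}])

```text
time: 19.7
tcp_pos: [0.5419, 0.2813, 0.3492]
eef_rot: [3.141, 0.0, 0.036]
force: [0.8, 0.0, -0.5]
width: 0.24
```

```bash
python3 - <<'E'
from h import *
np.set_printoptions(precision=4,suppress=True)
s=sense();print(s['tcp_pos'],s['eef_rot'],s['force'],s['width'],s['joints'])
p,d,m=cap('wrist','w12')
cap('scene','s12')
E
```

```text
[0.5419 0.2813 0.3492] [3.1409 0.0003 0.0356] [ 0.8006  0.0213 -0.4961] 0.23953721100758918 [-0.1098  0.335  -0.5732  1.4068  0.1809  1.4528 -2.2141]
```

View pics/w12.png

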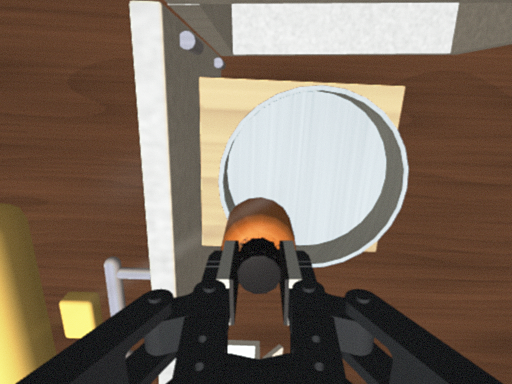

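View pics/s12.png

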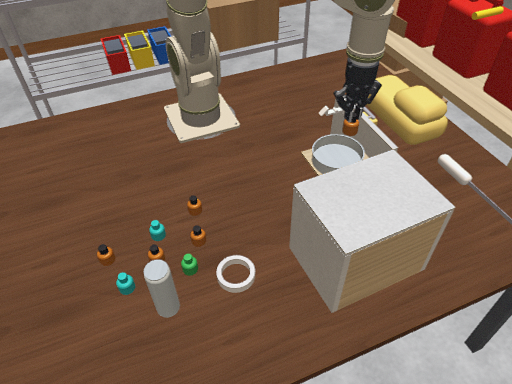

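The pot is held upright over the tin. In the scene view the far pot has shifted from (121,253) to (105,253), so the knock has happened; I'll re-measure. Lowering.

Request:
jog_arm(steps=[{"dx": 0.1, "dy": 0, "dz": -2.5, "roll": 0}, {"dx": 0, "dy": 0, "dz": -2.5, "roll": 0}, {"dx": 0, "dy": 0, "dz": -1.5, "roll": 0}, {"dx": 0, "dy": 0, "dz": -0.8, "roll": 0}, {"dx": 0, "dy": 0, "dz": 0, "roll": 0}])

```text
time: 20.42
tcp_pos: [0.543, 0.2816, 0.2764]
eef_rot: [3.141, -0.0, 0.035]
force: [-1.5, -0.0, -1.1]
width: 0.242
```

Request:
jog_arm(steps=[{"dx": 0, "dy": 0, "dz": -0.1, "roll": 0}, {"dx": 0, "dy": 0, "dz": 0, "roll": 0}])

```text
time: 20.68
tcp_pos: [0.5431, 0.2819, 0.2758]
eef_rot: [-3.141, -0.001, 0.036]
force: [0.3, 0.4, -0.1]
width: 0.24
```

Request:
jog_arm(steps=[{"dx": 0, "dy": 0, "dz": -0.15, "roll": 0}, {"dx": 0, "dy": 0, "dz": 0, "roll": 0}])

```text
time: 20.92
tcp_pos: [0.5431, 0.2821, 0.2745]
eef_rot: [-3.141, -0.001, 0.036]
force: [-0.0, -0.3, 4.4]
width: 0.244
```

Request:
jog_arm(steps=[{"dx": 0, "dy": 0, "dz": 0, "roll": 0}, {"dx": 0, "dy": 0, "dz": 0, "roll": 0}, {"dx": 0, "dy": 0, "dz": 0.5, "roll": 0}, {"dx": 0, "dy": 0, "dz": 3, "roll": 0}, {"dx": 0, "dy": 0, "dz": 4, "roll": 0}], grip=36)

```text
time: 21.55
tcp_pos: [0.5427, 0.2815, 0.3491]
eef_rot: [3.141, 0.002, 0.036]
force: [0.5, 0.7, 0.1]
width: 0.361
```

Request:
jog_arm(steps=[{"dx": -1, "dy": -5, "dz": 1, "roll": 0.02}, {"dx": -1, "dy": -5, "dz": 0, "roll": 0.02}, {"dx": -1, "dy": -6, "dz": 0, "roll": 0.02}, {"dx": -1, "dy": -6, "dz": 0, "roll": 0.02}, {"dx": -1, "dy": -6, "dz": 0, "roll": 0.02}], grip=50)

```text
time: 22.18
tcp_pos: [0.4923, -0.0001, 0.3593]
eef_rot: [3.141, -0.001, 0.136]
force: [2.0, -0.6, 0.2]
width: 0.503
```

```bash
python3 - <<'E'
from h import *
np.set_printoptions(precision=4,suppress=True)
p,d,m=cap('top','t13');P=cloud(d,m)
s=sense();print(s['tcp_pos'],s['eef_rot'],s['force'],s['width'])
for o in caps(P,p,d):print(*o)
cv2.imwrite('pics/t13c.png',cv2.resize(p[130:330,60:420,::-1],None,fx=2.2,fy=2.2))
E
```

```text
[ 0.4914 -0.0088  0.3592] [3.1381 0.0004 0.1281] [ 0.5702 -7.7183  1.1608] 0.5040195095210809
[353.3 206.8] 52 0.0575 [ 0.5713 -0.3035] [ 0.5705 -0.303 ]
[307.5 214. ] 46 0.0577 [ 0.5544 -0.1815] [ 0.5545 -0.1813]
[401.9 226.1] 56 0.0575 [ 0.517  -0.4278] [ 0.5166 -0.4274]
[299.9 257.3] 46 0.0583 [ 0.4414 -0.156 ] [ 0.442 -0.157]
```

View pics/t13c.png

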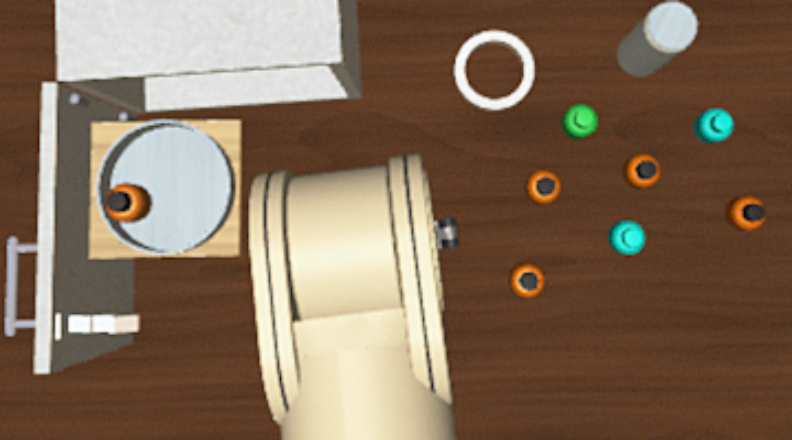

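One pot stands in the tin, at crop (128,203). Four are left: (0.442,-0.157), (0.554,-0.181), (0.571,-0.303), (0.517,-0.428). Second pot:

Request:
jog_arm(steps=[{"dx": -2.5, "dy": -5, "dz": -4, "roll": 0}, {"dx": -2.55, "dy": -5, "dz": -4, "roll": 0}, {"dx": 0, "dy": -5.7, "dz": -4, "roll": 0}, {"dx": 0, "dy": 0, "dz": -4, "roll": 0}, {"dx": 0, "dy": 0, "dz": 0, "roll": 0}])

```text
time: 22.85
tcp_pos: [0.4457, -0.1399, 0.2083]
eef_rot: [-3.139, 0.004, 0.135]
force: [0.5, 0.1, 0.6]
width: 0.497
```

Request:
jog_arm(steps=[{"dx": 0, "dy": 0, "dz": -3, "roll": 0}, {"dx": 0, "dy": 0, "dz": -3, "roll": 0}, {"dx": 0, "dy": 0, "dz": -2.15, "roll": 0}, {"dx": 0, "dy": 0, "dz": 0, "roll": 0}, {"dx": 0, "dy": 0, "dz": 0, "roll": 0}])

```text
time: 23.48
tcp_pos: [0.4482, -0.1398, 0.1303]
eef_rot: [3.141, -0.002, 0.137]
force: [-0.2, 0.2, -0.4]
width: 0.502
```

Request:
jog_arm(steps=[{"dx": 0, "dy": 0, "dz": 0, "roll": 0}, {"dx": 0, "dy": 0, "dz": 0, "roll": 0}, {"dx": 0, "dy": 0, "dz": 0, "roll": 0}, {"dx": 0, "dy": 0, "dz": 0, "roll": 0}], grip=0)

```text
time: 23.98
tcp_pos: [0.4507, -0.1414, 0.1327]
eef_rot: [3.137, -0.008, 0.136]
force: [1.7, -2.3, 21.8]
width: -0.003
```

Request:
jog_arm(steps=[{"dx": 0, "dy": 0, "dz": 4, "roll": 0}, {"dx": 0, "dy": 0, "dz": 5, "roll": 0}, {"dx": 1, "dy": 2, "dz": 5, "roll": 0}, {"dx": 1, "dy": 4, "dz": 5, "roll": 0}, {"dx": 1, "dy": 4, "dz": 4.2, "roll": 0}])

```text
time: 24.6
tcp_pos: [0.4767, -0.0404, 0.3618]
eef_rot: [3.141, -0.002, 0.135]
force: [1.0, -0.5, -1.0]
width: -0.0
```

Request:
jog_arm(steps=[{"dx": 1.5, "dy": 4.5, "dz": 0, "roll": 0}, {"dx": 1.5, "dy": 4.5, "dz": 0, "roll": 0}, {"dx": 1.5, "dy": 4.5, "dz": 0, "roll": 0}, {"dx": 1.5, "dy": 4.5, "dz": 0, "roll": 0}, {"dx": 1.5, "dy": 4.5, "dz": 0, "roll": 0}])

```text
time: 25.22
tcp_pos: [0.5519, 0.1848, 0.3598]
eef_rot: [3.141, -0.001, 0.135]
force: [0.1, -0.4, 0.4]
width: -0.0
```

Request:
jog_arm(steps=[{"dx": 2.2, "dy": 4.9, "dz": 0, "roll": 0}, {"dx": 2.2, "dy": 4.9, "dz": 0, "roll": 0}, {"dx": 0, "dy": 0, "dz": 0, "roll": 0}, {"dx": 0, "dy": 0, "dz": 0, "roll": 0}])

```text
time: 25.72
tcp_pos: [0.5956, 0.2811, 0.3592]
eef_rot: [3.141, -0.0, 0.136]
force: [-0.0, -0.8, -0.2]
width: 0.001
```

```bash
python3 - <<'E'
from h import *
p,d,m=cap('wrist','w14')
E
```

```text
(no output)
```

View pics/w14.png

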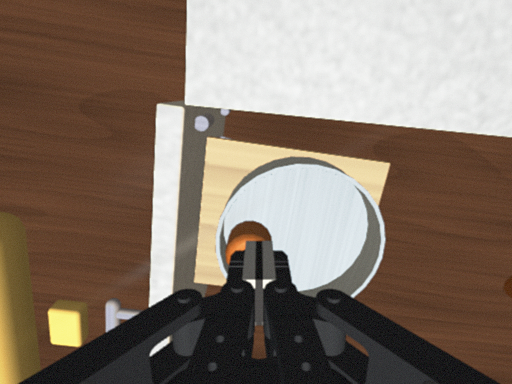

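Missed: some of my rows exceeded 62.5 mm in total and were cut short. Going back to check the pot.

Request:
jog_arm(steps=[{"dx": -2, "dy": -5, "dz": 0, "roll": 0}, {"dx": -2, "dy": -5, "dz": 0, "roll": 0}, {"dx": -2, "dy": -5, "dz": 0, "roll": 0}, {"dx": -2, "dy": -5, "dz": 0, "roll": 0}, {"dx": -2, "dy": -5, "dz": 0, "roll": 0}], grip=50)

```text
time: 26.4
tcp_pos: [0.4943, 0.0284, 0.3598]
eef_rot: [3.14, -0.002, 0.133]
force: [1.3, -0.5, 0.0]
width: 0.504
```

Request:
jog_arm(steps=[{"dx": -2, "dy": -5, "dz": 0, "roll": 0}, {"dx": -2, "dy": -5, "dz": 0, "roll": 0}, {"dx": 0, "dy": 0, "dz": 0, "roll": 0}, {"dx": 0, "dy": 0, "dz": 0, "roll": 0}])

```text
time: 26.9
tcp_pos: [0.4552, -0.069, 0.3596]
eef_rot: [3.141, -0.001, 0.134]
force: [-0.1, 1.1, -0.7]
width: 0.495
```

```bash
python3 - <<'E'
from h import *
np.set_printoptions(precision=4,suppress=True)
s=sense();print(s['tcp_pos'],s['eef_rot'],s['force'],s['width'])
p,d,m=cap('top','t15');P=cloud(d,m)
for o in caps(P,p,d):print(*o)
cap('wrist','w15')
E
```

```text
[ 0.4552 -0.069   0.3596] [ 3.1407 -0.0014  0.1341] [-0.1135  1.0979 -0.6991] 0.4951826823910395
[353.2 206.9] 48 0.058 [ 0.57   -0.3033] [ 0.5704 -0.3026]
[307.5 214.1] 46 0.0582 [ 0.5547 -0.1814] [ 0.5542 -0.1814]
[401.9 226.1] 57 0.0579 [ 0.5169 -0.4279] [ 0.5167 -0.4273]
```

View pics/w15.png

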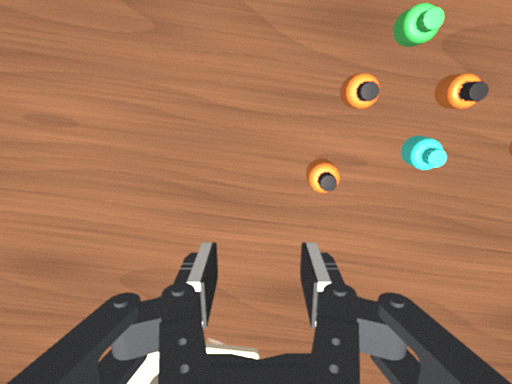

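The pot still stands, cap at px (328,182).

```bash
python3 - <<'E'
from h import *
p,d,m=ld('w15');P=cloud(d,m)
print(ray(m,328,182,.058),P[182,328],ray(m,369,91,.058))
E
```

```text
[ 0.44179417 -0.1575601   0.058     ] [ 0.44167359 -0.15768798  0.05752481] [ 0.55335184 -0.18180729  0.058     ]
```

Request:
jog_arm(steps=[{"dx": -0.7, "dy": -4.4, "dz": -2, "roll": 0}, {"dx": -0.65, "dy": -4.45, "dz": -2, "roll": 0}, {"dx": 0, "dy": 0, "dz": -5, "roll": 0}, {"dx": 0, "dy": 0, "dz": -5, "roll": 0}, {"dx": 0, "dy": 0, "dz": -4, "roll": 0}])

```text
time: 27.62
tcp_pos: [0.4421, -0.1561, 0.1771]
eef_rot: [-3.141, 0.001, 0.137]
force: [0.0, -0.8, -0.2]
width: 0.5
```

Request:
jog_arm(steps=[{"dx": 0, "dy": 0, "dz": -3.5, "roll": 0}, {"dx": 0, "dy": 0, "dz": -2.6, "roll": 0}, {"dx": 0, "dy": 0, "dz": 0, "roll": 0}, {"dx": 0, "dy": 0, "dz": 0, "roll": 0}])

```text
time: 28.12
tcp_pos: [0.443, -0.1568, 0.119]
eef_rot: [3.141, -0.001, 0.137]
force: [-0.2, -0.7, 0.2]
width: 0.499
```

Request:
jog_arm(steps=[{"dx": 0, "dy": 0, "dz": 0, "roll": 0}, {"dx": 0, "dy": 0, "dz": 0, "roll": 0}, {"dx": 0, "dy": 0, "dz": 0, "roll": 0}, {"dx": 0, "dy": 0, "dz": 0, "roll": 0}], grip=0)

```text
time: 28.62
tcp_pos: [0.4431, -0.1574, 0.1191]
eef_rot: [3.14, -0.002, 0.136]
force: [0.4, -0.0, 7.4]
width: 0.236
```

Request:
jog_arm(steps=[{"dx": 0, "dy": 0, "dz": 4, "roll": 0}, {"dx": 0, "dy": 0, "dz": 5, "roll": 0}, {"dx": 1, "dy": 2, "dz": 5, "roll": 0}, {"dx": 1, "dy": 3.5, "dz": 4.5, "roll": 0}, {"dx": 1, "dy": 4, "dz": 4.2, "roll": 0}])

```text
time: 29.25
tcp_pos: [0.4721, -0.0614, 0.3469]
eef_rot: [3.141, -0.001, 0.135]
force: [1.4, -0.1, -0.2]
width: 0.243
```

Request:
jog_arm(steps=[{"dx": 1.5, "dy": 4.5, "dz": 0, "roll": 0}, {"dx": 1.5, "dy": 4.5, "dz": 0, "roll": 0}, {"dx": 1.5, "dy": 4.5, "dz": 0, "roll": 0}, {"dx": 1.5, "dy": 4.5, "dz": 0, "roll": 0}, {"dx": 1.5, "dy": 4.5, "dz": 0, "roll": 0}])

```text
time: 29.88
tcp_pos: [0.5475, 0.1641, 0.3451]
eef_rot: [3.141, -0.0, 0.135]
force: [0.5, -0.6, -1.4]
width: 0.234
```

Request:
jog_arm(steps=[{"dx": 2.2, "dy": 5.1, "dz": 0, "roll": 0}, {"dx": 2.2, "dy": 5.1, "dz": 0, "roll": 0}, {"dx": 0, "dy": 0, "dz": 0, "roll": 0}, {"dx": 0, "dy": 0, "dz": 0, "roll": 0}])

```text
time: 30.38
tcp_pos: [0.5912, 0.2646, 0.3447]
eef_rot: [3.141, 0.001, 0.136]
force: [-0.5, -0.4, -1.5]
width: 0.237
```

```bash
python3 - <<'E'
from h import *
p,d,m=cap('wrist','w16');P=cloud(d,m)
E
```

```text
(no output)
```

View pics/w16.png

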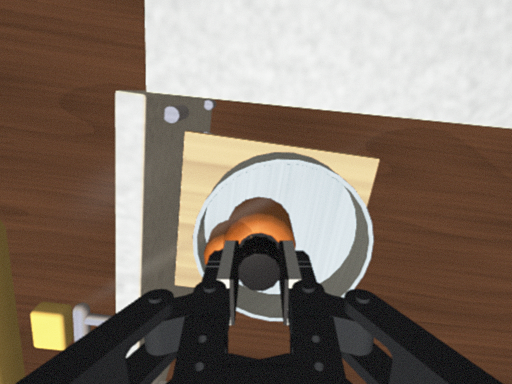

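Request:
jog_arm(steps=[{"dx": 0, "dy": 0.1, "dz": -2.5, "roll": 0}, {"dx": 0, "dy": 0, "dz": -2, "roll": 0}, {"dx": 0, "dy": 0, "dz": -1.3, "roll": 0}, {"dx": 0, "dy": 0, "dz": -0.8, "roll": 0}, {"dx": 0, "dy": 0, "dz": -0.05, "roll": 0}])

```text
time: 31.05
tcp_pos: [0.5914, 0.2658, 0.2787]
eef_rot: [3.142, -0.001, 0.136]
force: [0.3, -0.0, -1.6]
width: 0.236
```

Request:
jog_arm(steps=[{"dx": 0, "dy": 0, "dz": -0.1, "roll": 0}, {"dx": 0, "dy": 0, "dz": 0, "roll": 0}])

```text
time: 31.3
tcp_pos: [0.5915, 0.266, 0.2783]
eef_rot: [-3.141, -0.001, 0.136]
force: [-0.2, -2.4, 5.1]
width: 0.236
```

Request:
jog_arm(steps=[{"dx": 0, "dy": 0, "dz": 0, "roll": 0}, {"dx": 0, "dy": 0, "dz": 0, "roll": 0}, {"dx": 0, "dy": 0, "dz": 0.5, "roll": 0}, {"dx": 0, "dy": 0, "dz": 3, "roll": 0}, {"dx": 0, "dy": 0, "dz": 4, "roll": 0}], grip=36)

```text
time: 31.92
tcp_pos: [0.5909, 0.2656, 0.3527]
eef_rot: [3.141, 0.002, 0.136]
force: [0.6, 0.5, 0.2]
width: 0.358
```

Request:
jog_arm(steps=[{"dx": -0.7, "dy": -5, "dz": 0.5, "roll": 0}, {"dx": -0.7, "dy": -6, "dz": 0, "roll": 0}, {"dx": -0.7, "dy": -6, "dz": 0, "roll": 0}, {"dx": -0.7, "dy": -6, "dz": 0, "roll": 0}, {"dx": -0.7, "dy": -6, "dz": 0, "roll": 0}], grip=50)

```text
time: 32.55
tcp_pos: [0.5557, -0.026, 0.358]
eef_rot: [3.141, -0.001, 0.136]
force: [1.4, 0.3, -0.2]
width: 0.501
```

Request:
jog_arm(steps=[{"dx": 0, "dy": -4, "dz": 0, "roll": 0}, {"dx": 0, "dy": -4, "dz": 0, "roll": 0}, {"dx": 0, "dy": 0, "dz": 0, "roll": 0}, {"dx": 0, "dy": 0, "dz": 0, "roll": 0}])

```text
time: 33.05
tcp_pos: [0.5563, -0.1033, 0.3577]
eef_rot: [-3.141, -0.0, 0.136]
force: [1.4, 1.1, 0.3]
width: 0.494
```

```bash
python3 - <<'E'
from h import *
np.set_printoptions(precision=4,suppress=True)
s=sense();print(s['tcp_pos'],s['eef_rot'],s['force'],s['width'])
p,d,m=cap('top','t17');P=cloud(d,m)
for o in caps(P,p,d):print(*o)
cv2.imwrite('pics/t17c.png',cv2.resize(p[130:330,60:420,::-1],None,fx=2.2,fy=2.2))
E
```

```text
[ 0.5563 -0.1033  0.3577] [-3.1412 -0.0004  0.1364] [1.3538 1.0533 0.2928] 0.49435560068199014
[353.2 206.8] 53 0.058 [ 0.5714 -0.3032] [ 0.5706 -0.3028]
[401.9 226.2] 57 0.0572 [ 0.5157 -0.4285] [ 0.5163 -0.4275]
```

View pics/t17c.png

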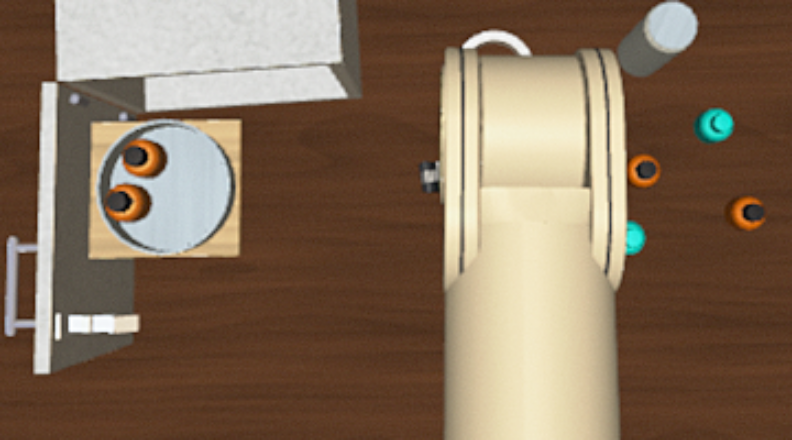

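Two pots are in the tin. Third pot, at (0.554,-0.181):

Request:
jog_arm(steps=[{"dx": -0.1, "dy": -4, "dz": -2, "roll": 0}, {"dx": -0.1, "dy": -3.8, "dz": -2, "roll": 0}, {"dx": 0, "dy": 0, "dz": -5, "roll": 0}, {"dx": 0, "dy": 0, "dz": -5, "roll": 0}, {"dx": 0, "dy": 0, "dz": -4, "roll": 0}])

```text
time: 33.72
tcp_pos: [0.5541, -0.1805, 0.1757]
eef_rot: [-3.141, 0.0, 0.138]
force: [0.8, -0.2, -0.8]
width: 0.502
```

Request:
jog_arm(steps=[{"dx": 0, "dy": 0, "dz": -3.3, "roll": 0}, {"dx": 0, "dy": 0, "dz": -2.6, "roll": 0}, {"dx": 0, "dy": 0, "dz": 0, "roll": 0}, {"dx": 0, "dy": 0, "dz": 0, "roll": 0}])

```text
time: 34.22
tcp_pos: [0.5551, -0.1815, 0.1197]
eef_rot: [3.141, -0.002, 0.137]
force: [-0.5, 0.7, 0.5]
width: 0.502
```

Request:
jog_arm(steps=[{"dx": 0, "dy": 0, "dz": 0, "roll": 0}, {"dx": 0, "dy": 0, "dz": 0, "roll": 0}, {"dx": 0, "dy": 0, "dz": 0, "roll": 0}, {"dx": 0, "dy": 0, "dz": 0, "roll": 0}], grip=0)

```text
time: 34.72
tcp_pos: [0.555, -0.1823, 0.1199]
eef_rot: [3.14, -0.002, 0.136]
force: [-0.6, -0.5, 7.3]
width: 0.234
```

Request:
jog_arm(steps=[{"dx": 0, "dy": 0, "dz": 4.5, "roll": 0}, {"dx": 0, "dy": 0, "dz": 5.5, "roll": 0}, {"dx": 0, "dy": 2, "dz": 5, "roll": 0}, {"dx": 0, "dy": 3.5, "dz": 4.5, "roll": 0}, {"dx": 0.5, "dy": 4, "dz": 4.1, "roll": 0}])

```text
time: 35.35
tcp_pos: [0.5588, -0.0866, 0.3566]
eef_rot: [3.141, -0.001, 0.134]
force: [1.4, 0.2, -0.6]
width: 0.237
```

Request:
jog_arm(steps=[{"dx": 0.5, "dy": 5, "dz": 0, "roll": 0}, {"dx": 0.5, "dy": 5, "dz": 0, "roll": 0}, {"dx": 0.5, "dy": 5, "dz": 0, "roll": 0}, {"dx": 0.5, "dy": 5, "dz": 0, "roll": 0}, {"dx": 0.5, "dy": 5, "dz": 0, "roll": 0}])

```text
time: 35.98
tcp_pos: [0.5841, 0.1643, 0.3547]
eef_rot: [3.141, -0.0, 0.135]
force: [0.7, -0.6, -1.0]
width: 0.236
```

Request:
jog_arm(steps=[{"dx": 0.4, "dy": 2.6, "dz": 0, "roll": 0}, {"dx": 0.3, "dy": 2.65, "dz": 0, "roll": 0}, {"dx": 0, "dy": 0, "dz": 0, "roll": 0}, {"dx": 0, "dy": 0, "dz": 0, "roll": 0}])

```text
time: 36.48
tcp_pos: [0.5913, 0.2146, 0.3544]
eef_rot: [3.141, 0.0, 0.135]
force: [-0.6, -0.9, -1.3]
width: 0.233
```

```bash
python3 - <<'E'
from h import *
p,d,m=cap('wrist','w18');P=cloud(d,m)
E
```

```text
(no output)
```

View pics/w18.png

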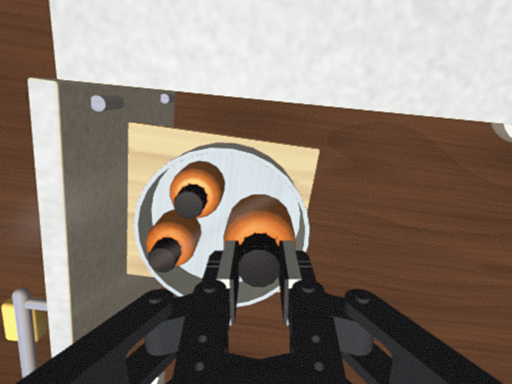

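Request:
jog_arm(steps=[{"dx": 0, "dy": 0.1, "dz": -3, "roll": 0}, {"dx": 0, "dy": 0, "dz": -2.3, "roll": 0}, {"dx": 0, "dy": 0, "dz": -1.3, "roll": 0}, {"dx": 0, "dy": 0, "dz": -0.8, "roll": 0}, {"dx": 0, "dy": 0, "dz": -0.05, "roll": 0}])

```text
time: 37.15
tcp_pos: [0.5913, 0.2161, 0.28]
eef_rot: [3.141, -0.0, 0.135]
force: [0.4, -0.0, -0.5]
width: 0.241
```

Request:
jog_arm(steps=[{"dx": 0, "dy": 0, "dz": -0.15, "roll": 0}, {"dx": 0, "dy": 0, "dz": 0, "roll": 0}])

```text
time: 37.4
tcp_pos: [0.5914, 0.2165, 0.2791]
eef_rot: [-3.142, -0.001, 0.136]
force: [-0.5, -0.3, -0.1]
width: 0.235
```

Request:
jog_arm(steps=[{"dx": 0, "dy": 0, "dz": 0, "roll": 0}, {"dx": 0, "dy": 0, "dz": 0, "roll": 0}, {"dx": 0, "dy": 0, "dz": 0.5, "roll": 0}, {"dx": 0, "dy": 0, "dz": 3, "roll": 0}, {"dx": 0, "dy": 0, "dz": 4, "roll": 0}], grip=36)

```text
time: 38.02
tcp_pos: [0.5909, 0.2162, 0.3539]
eef_rot: [3.141, 0.001, 0.136]
force: [1.2, 0.3, 0.3]
width: 0.359
```

Request:
jog_arm(steps=[{"dx": -0.4, "dy": -5.5, "dz": 0.5, "roll": 0}, {"dx": -0.4, "dy": -6, "dz": 0, "roll": 0}, {"dx": -0.4, "dy": -6, "dz": 0, "roll": 0}, {"dx": -0.4, "dy": -6, "dz": 0, "roll": 0}, {"dx": -0.4, "dy": -6, "dz": 0, "roll": 0}], grip=50)

```text
time: 38.65
tcp_pos: [0.5708, -0.0805, 0.3591]
eef_rot: [3.141, -0.001, 0.136]
force: [0.7, -1.2, -0.2]
width: 0.497
```

Request:
jog_arm(steps=[{"dx": 0, "dy": -5, "dz": 0, "roll": 0}, {"dx": 0, "dy": -5, "dz": 0, "roll": 0}, {"dx": 0, "dy": 0, "dz": 0, "roll": 0}, {"dx": 0, "dy": 0, "dz": 0, "roll": 0}])

```text
time: 39.15
tcp_pos: [0.5714, -0.1779, 0.3587]
eef_rot: [-3.141, -0.0, 0.136]
force: [0.1, 0.5, 0.0]
width: 0.499
```

```bash
python3 - <<'E'
from h import *
np.set_printoptions(precision=4,suppress=True)
s=sense();print(s['tcp_pos'],s['eef_rot'],s['force'],s['width'],s['joints'])
p,d,m=cap('scene','s19')
p,d,m=cap('top','t19');P=cloud(d,m)
for o in caps(P,p,d):print(*o)
cv2.imwrite('pics/t19c.png',cv2.resize(p[130:330,60:420,::-1],None,fx=2.2,fy=2.2))
E
```

```text
[ 0.5714 -0.1779  0.3587] [-3.1411 -0.0005  0.1363] [0.1081 0.5032 0.0316] 0.4991964571252108 [ 0.568   0.2813 -0.4265  1.4315  0.1153  1.4534 -1.2916]
```

View pics/t19c.png

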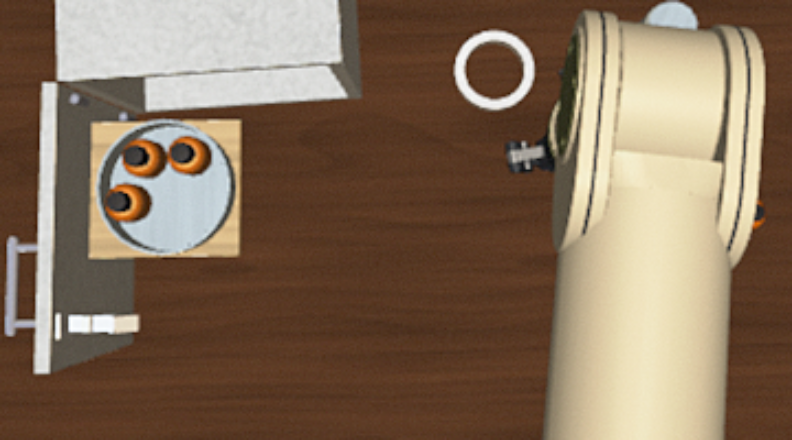

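View pics/s19.png

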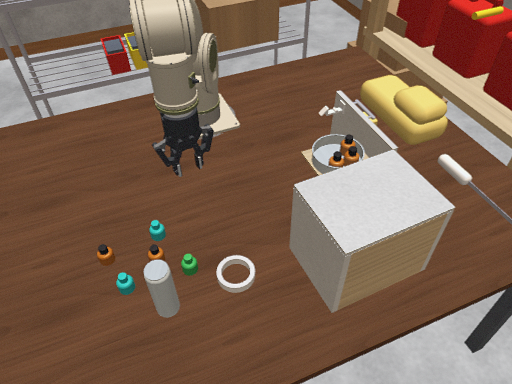

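Three in the tin. The fourth is at (0.5705,-0.303), near the can, so I turn the wrist so its camera points away from the can.

Request:
jog_arm(steps=[{"dx": -0.1, "dy": -2.5, "dz": -2, "roll": 0.18}, {"dx": 0, "dy": -2.5, "dz": -2, "roll": 0.18}, {"dx": 0, "dy": -2.5, "dz": -2, "roll": 0.18}, {"dx": 0, "dy": -2.5, "dz": -2, "roll": 0.18}, {"dx": 0, "dy": -2.5, "dz": -2, "roll": 0.18}])

```text
time: 39.88
tcp_pos: [0.5708, -0.3029, 0.2582]
eef_rot: [3.141, -0.0, 1.044]
force: [0.3, -0.2, -0.3]
width: 0.502
```

Request:
jog_arm(steps=[{"dx": 0, "dy": 0, "dz": -3, "roll": 0}, {"dx": 0, "dy": 0, "dz": -3, "roll": 0}, {"dx": 0, "dy": 0, "dz": 0, "roll": 0}, {"dx": 0, "dy": 0, "dz": 0, "roll": 0}])

```text
time: 40.38
tcp_pos: [0.5711, -0.303, 0.2]
eef_rot: [3.14, -0.0, 1.037]
force: [0.1, -0.1, 0.8]
width: 0.503
```

```bash
python3 - <<'E'
from h import *
s=sense();print(s['tcp_pos'],s['eef_rot'],s['force'],s['width'])
p,d,m=cap('wrist','w20')
E
```

```text
[ 0.57105334 -0.30297533  0.19997083] [ 3.13991710e+00 -3.77044440e-04  1.03694974e+00] [ 0.0922638  -0.13909145  0.76782844] 0.5034843672593978
```

View pics/w20.png

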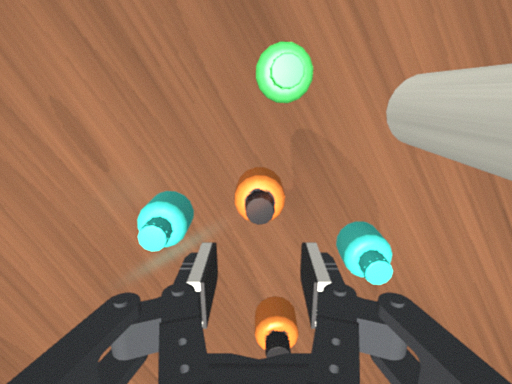

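The pot's cap is centred between the jaws at px (260,208), and the turquoise decoys at the sides are clear. Going down.

Request:
jog_arm(steps=[{"dx": 0, "dy": 0, "dz": -3, "roll": 0}, {"dx": 0, "dy": 0, "dz": -3, "roll": 0}, {"dx": 0, "dy": 0, "dz": -2.05, "roll": 0}, {"dx": 0, "dy": 0, "dz": 0, "roll": 0}, {"dx": 0, "dy": 0, "dz": 0, "roll": 0}])

```text
time: 41.05
tcp_pos: [0.571, -0.3038, 0.1194]
eef_rot: [3.14, -0.0, 1.036]
force: [0.7, -0.9, 0.9]
width: 0.5
```

Request:
jog_arm(steps=[{"dx": 0, "dy": 0, "dz": 0, "roll": 0}, {"dx": 0, "dy": 0, "dz": 0, "roll": 0}, {"dx": 0, "dy": 0, "dz": 0, "roll": 0}, {"dx": 0, "dy": 0, "dz": 0, "roll": 0}], grip=0)

```text
time: 41.55
tcp_pos: [0.5709, -0.3039, 0.1192]
eef_rot: [3.139, -0.0, 1.036]
force: [0.3, 0.2, 5.9]
width: 0.237
```

Request:
jog_arm(steps=[{"dx": 0, "dy": 0, "dz": 4.5, "roll": 0}, {"dx": 0, "dy": 0, "dz": 5.5, "roll": 0}, {"dx": 0, "dy": 2, "dz": 5, "roll": -0.1}, {"dx": 0, "dy": 3.5, "dz": 4.5, "roll": -0.18}, {"dx": 0, "dy": 4, "dz": 4.1, "roll": -0.18}])

```text
time: 42.18
tcp_pos: [0.5698, -0.2079, 0.3556]
eef_rot: [3.141, -0.0, 0.569]
force: [0.9, -0.2, -2.0]
width: 0.237
```

Request:
jog_arm(steps=[{"dx": -0.3, "dy": 5, "dz": 0, "roll": -0.088}, {"dx": -0.3, "dy": 5, "dz": 0, "roll": -0.088}, {"dx": -0.3, "dy": 5, "dz": 0, "roll": -0.088}, {"dx": -0.3, "dy": 5, "dz": 0, "roll": -0.088}, {"dx": -0.3, "dy": 5, "dz": 0, "roll": -0.088}])

```text
time: 42.8
tcp_pos: [0.5547, 0.043, 0.354]
eef_rot: [3.141, -0.0, 0.133]
force: [-0.2, 0.2, -0.8]
width: 0.236
```

Request:
jog_arm(steps=[{"dx": -0.4, "dy": 5.25, "dz": 0, "roll": 0}, {"dx": -0.4, "dy": 5.25, "dz": 0, "roll": 0}, {"dx": -0.5, "dy": 5.25, "dz": 0, "roll": 0}, {"dx": 0, "dy": 0, "dz": 0, "roll": 0}, {"dx": 0, "dy": 0, "dz": 0, "roll": 0}])

```text
time: 43.42
tcp_pos: [0.5423, 0.1983, 0.3537]
eef_rot: [3.141, 0.0, 0.136]
force: [0.4, -1.0, -1.6]
width: 0.237
```

```bash
python3 - <<'E'
from h import *
p,d,m=cap('wrist','w21');P=cloud(d,m)
E
```

```text
(no output)
```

View pics/w21.png

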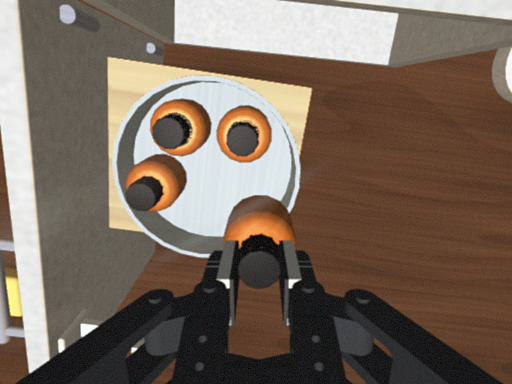

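Request:
jog_arm(steps=[{"dx": 0.1, "dy": 0.15, "dz": -3, "roll": 0}, {"dx": 0, "dy": 0, "dz": -2.3, "roll": 0}, {"dx": 0, "dy": 0, "dz": -1.3, "roll": 0}, {"dx": 0, "dy": 0, "dz": -0.85, "roll": 0}, {"dx": 0, "dy": 0, "dz": -0.05, "roll": 0}])

```text
time: 44.1
tcp_pos: [0.5434, 0.2, 0.279]
eef_rot: [3.141, -0.0, 0.135]
force: [0.4, 0.3, -0.7]
width: 0.237
```

Request:
jog_arm(steps=[{"dx": 0, "dy": 0, "dz": -0.1, "roll": 0}, {"dx": 0, "dy": 0, "dz": 0, "roll": 0}])

```text
time: 44.35
tcp_pos: [0.5434, 0.2005, 0.2784]
eef_rot: [-3.142, -0.001, 0.136]
force: [-0.4, -0.2, -0.9]
width: 0.241
```

Request:
jog_arm(steps=[{"dx": 0, "dy": 0, "dz": 0, "roll": 0}, {"dx": 0, "dy": 0, "dz": 0, "roll": 0}, {"dx": 0, "dy": 0, "dz": 0.5, "roll": 0}, {"dx": 0, "dy": 0, "dz": 3, "roll": 0}, {"dx": 0, "dy": 0, "dz": 4, "roll": 0}], grip=36)

```text
time: 44.98
tcp_pos: [0.5429, 0.2002, 0.3535]
eef_rot: [3.141, 0.001, 0.136]
force: [2.0, 0.5, 1.1]
width: 0.359
```

Request:
jog_arm(steps=[{"dx": -0.3, "dy": -5.5, "dz": 0.5, "roll": 0}, {"dx": -0.3, "dy": -6, "dz": 0, "roll": 0}, {"dx": -0.3, "dy": -6, "dz": 0, "roll": 0}, {"dx": -0.3, "dy": -6, "dz": 0, "roll": 0}, {"dx": -0.3, "dy": -6, "dz": 0, "roll": 0}], grip=50)

```text
time: 45.6
tcp_pos: [0.5278, -0.0965, 0.3586]
eef_rot: [3.141, -0.001, 0.136]
force: [0.8, 0.6, 0.5]
width: 0.502
```

Request:
jog_arm(steps=[{"dx": -0.3, "dy": -6, "dz": 0, "roll": 0}, {"dx": -0.3, "dy": -6, "dz": 0, "roll": 0}, {"dx": -0.3, "dy": -6, "dz": 0, "roll": 0}, {"dx": -0.3, "dy": -5, "dz": 0, "roll": 0}, {"dx": 0, "dy": 0, "dz": 0, "roll": 0}])

```text
time: 46.22
tcp_pos: [0.5145, -0.3294, 0.3574]
eef_rot: [3.141, 0.001, 0.129]
force: [0.2, 1.1, 0.5]
width: 0.497
```

Request:
jog_arm(steps=[{"dx": 0, "dy": 0, "dz": -5, "roll": 0}, {"dx": 0, "dy": 0, "dz": -5, "roll": 0}, {"dx": 0, "dy": 0, "dz": 0, "roll": 0}, {"dx": 0, "dy": 0, "dz": 0, "roll": 0}])

```text
time: 46.72
tcp_pos: [0.5172, -0.3245, 0.2604]
eef_rot: [3.14, -0.002, 0.136]
force: [-0.4, -0.1, 1.5]
width: 0.506
```

```bash
python3 - <<'E'
from h import *
np.set_printoptions(precision=4,suppress=True)
s=sense();print(s['tcp_pos'],s['eef_rot'],s['force'],s['width'],s['joints'])
cap('wrist','w22')
p,d,m=cap('top','t22');P=cloud(d,m)
for o in caps(P,p,d):print(*o)
cv2.imwrite('pics/t22c.png',cv2.resize(p[130:330,60:420,::-1],None,fx=2.2,fy=2.2))
E
```

```text
[ 0.5172 -0.3245  0.2604] [ 3.1401 -0.0022  0.1364] [-0.3926 -0.1191  1.4578] 0.5058345942129223 [ 0.7372  0.344  -0.3149  1.5493  0.1098  1.2631 -1.0278]
```

View pics/t22c.png

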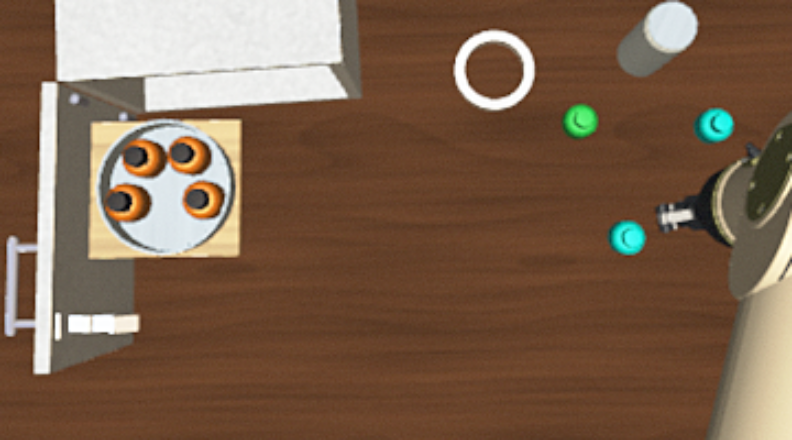

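View pics/w22.png

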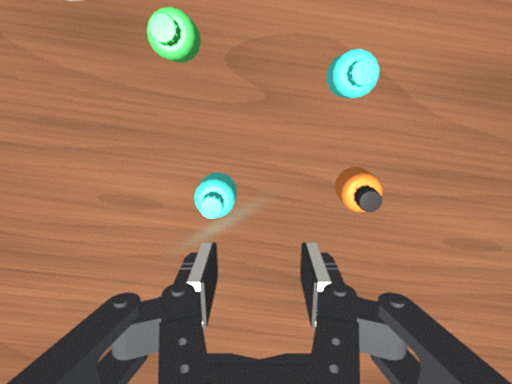

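Four in the tin, with the slot at lower left free. Fifth pot, cap at px (369,201), i.e. (0.517,-0.428):

Request:
jog_arm(steps=[{"dx": 0, "dy": -5.2, "dz": -1, "roll": 0}, {"dx": 0, "dy": -5.1, "dz": -2, "roll": 0}, {"dx": 0, "dy": 0, "dz": -4, "roll": 0}, {"dx": 0, "dy": 0, "dz": -3, "roll": 0}, {"dx": 0, "dy": 0, "dz": 0, "roll": 0}])

```text
time: 47.45
tcp_pos: [0.5159, -0.4273, 0.1572]
eef_rot: [-3.14, 0.001, 0.136]
force: [-1.0, 0.4, -0.1]
width: 0.5
```

Request:
jog_arm(steps=[{"dx": 0, "dy": 0, "dz": -2.5, "roll": 0}, {"dx": 0, "dy": 0, "dz": -1.65, "roll": 0}, {"dx": 0, "dy": 0, "dz": 0, "roll": 0}, {"dx": 0, "dy": 0, "dz": 0, "roll": 0}])

```text
time: 47.95
tcp_pos: [0.5168, -0.4279, 0.1178]
eef_rot: [3.14, -0.001, 0.136]
force: [0.1, 0.8, 0.3]
width: 0.499
```

Request:
jog_arm(steps=[{"dx": 0, "dy": 0, "dz": 0, "roll": 0}, {"dx": 0, "dy": 0, "dz": 0, "roll": 0}, {"dx": 0, "dy": 0, "dz": 0, "roll": 0}, {"dx": 0, "dy": 0, "dz": 0, "roll": 0}], grip=0)

```text
time: 48.45
tcp_pos: [0.5167, -0.428, 0.1175]
eef_rot: [3.14, -0.001, 0.136]
force: [0.4, -1.2, 5.0]
width: 0.239
```

Request:
jog_arm(steps=[{"dx": 0, "dy": 0, "dz": 4.5, "roll": 0}, {"dx": 0, "dy": 0, "dz": 5.5, "roll": 0}, {"dx": 0, "dy": 2, "dz": 5, "roll": 0}, {"dx": 0, "dy": 3.5, "dz": 4.5, "roll": 0}, {"dx": 0, "dy": 4, "dz": 4.1, "roll": 0}])

```text
time: 49.08
tcp_pos: [0.5159, -0.3318, 0.3538]
eef_rot: [3.141, -0.0, 0.135]
force: [1.3, 0.2, -0.2]
width: 0.24
```

Request:
jog_arm(steps=[{"dx": 0, "dy": 5.5, "dz": 0, "roll": 0}, {"dx": 0, "dy": 5.5, "dz": 0, "roll": 0}, {"dx": 0, "dy": 5.5, "dz": 0, "roll": 0}, {"dx": 0, "dy": 5.5, "dz": 0, "roll": 0}, {"dx": 0, "dy": 5.5, "dz": 0, "roll": 0}])

```text
time: 49.7
tcp_pos: [0.5157, -0.0558, 0.3523]
eef_rot: [3.141, 0.0, 0.136]
force: [1.0, -0.6, -1.3]
width: 0.241
```

Request:
jog_arm(steps=[{"dx": 0, "dy": 5.5, "dz": 0, "roll": 0}, {"dx": 0, "dy": 5.5, "dz": 0, "roll": 0}, {"dx": 0, "dy": 5.5, "dz": 0, "roll": 0}, {"dx": 0, "dy": 5.5, "dz": 0, "roll": 0}, {"dx": -0.2, "dy": 5.5, "dz": 0, "roll": 0}])

```text
time: 50.32
tcp_pos: [0.5138, 0.2189, 0.3523]
eef_rot: [3.141, 0.0, 0.135]
force: [0.5, -0.1, -1.1]
width: 0.237
```

Request:
jog_arm(steps=[{"dx": -0.2, "dy": 2.35, "dz": 0, "roll": 0}, {"dx": 0, "dy": 0, "dz": 0, "roll": 0}, {"dx": 0, "dy": 0, "dz": 0, "roll": 0}])

```text
time: 50.7
tcp_pos: [0.5125, 0.2398, 0.3522]
eef_rot: [3.141, 0.0, 0.135]
force: [0.1, -0.3, -1.1]
width: 0.24
```

```bash
python3 - <<'E'
from h import *
p,d,m=cap('wrist','w23');print(sense()['tcp_pos'])
E
```

```text
[0.51261014 0.23951239 0.35224707]
```

View pics/w23.png

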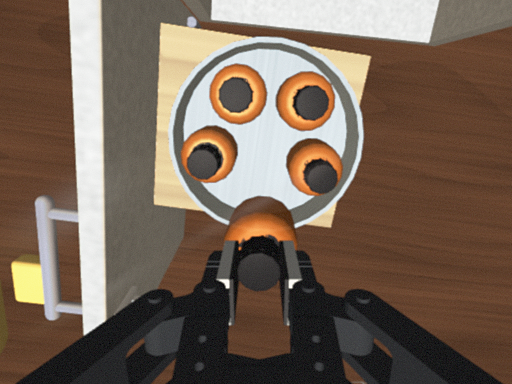

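Request:
jog_arm(steps=[{"dx": 0.05, "dy": 0.15, "dz": -3, "roll": 0}, {"dx": 0, "dy": 0, "dz": -2.3, "roll": 0}, {"dx": 0, "dy": 0, "dz": -1.3, "roll": 0}, {"dx": 0, "dy": 0, "dz": -0.85, "roll": 0}, {"dx": 0, "dy": 0, "dz": -0.05, "roll": 0}])

```text
time: 51.38
tcp_pos: [0.5128, 0.2421, 0.2774]
eef_rot: [3.141, 0.0, 0.135]
force: [0.1, -0.2, -1.4]
width: 0.241
```

Request:
jog_arm(steps=[{"dx": 0, "dy": 0, "dz": -0.1, "roll": 0}, {"dx": 0, "dy": 0, "dz": 0, "roll": 0}])

```text
time: 51.62
tcp_pos: [0.5129, 0.2425, 0.2769]
eef_rot: [-3.142, -0.001, 0.136]
force: [-0.1, -0.2, -1.0]
width: 0.245
```

Request:
jog_arm(steps=[{"dx": 0, "dy": 0, "dz": 0, "roll": 0}, {"dx": 0, "dy": 0, "dz": 0, "roll": 0}, {"dx": 0, "dy": 0, "dz": 0.5, "roll": 0}, {"dx": 0, "dy": 0, "dz": 4, "roll": 0}, {"dx": 0, "dy": 0, "dz": 4, "roll": 0}], grip=36)

```text
time: 52.25
tcp_pos: [0.5125, 0.2424, 0.3628]
eef_rot: [3.142, 0.0, 0.136]
force: [0.1, -0.3, 0.2]
width: 0.362
```

Request:
jog_arm(steps=[{"dx": -1.53, "dy": 1.8, "dz": 0, "roll": 0.183}, {"dx": -1.53, "dy": 1.8, "dz": 0, "roll": 0.183}, {"dx": -1.53, "dy": 1.8, "dz": 0, "roll": 0.183}, {"dx": -1.53, "dy": 1.8, "dz": 0, "roll": 0.183}, {"dx": -1.53, "dy": 1.8, "dz": 0, "roll": 0.183}], grip=0)

```text
time: 52.88
tcp_pos: [0.4357, 0.333, 0.3619]
eef_rot: [3.141, -0.0, 1.057]
force: [-0.2, -0.4, 0.2]
width: 0.002
```

Request:
jog_arm(steps=[{"dx": -1.53, "dy": 1.8, "dz": 0, "roll": 0.183}, {"dx": -1.53, "dy": 1.8, "dz": 0, "roll": 0.183}, {"dx": -1.53, "dy": 1.8, "dz": 0, "roll": 0.183}, {"dx": 0, "dy": 0, "dz": 0, "roll": 0}, {"dx": 0, "dy": 0, "dz": 0, "roll": 0}])

```text
time: 53.5
tcp_pos: [0.391, 0.3858, 0.3616]
eef_rot: [3.141, 0.0, 1.596]
force: [0.1, -0.9, -1.0]
width: 0.001
```

```bash
python3 - <<'E'
from h import *
np.set_printoptions(precision=4,suppress=True)
s=sense();print(s['tcp_pos'],s['eef_rot'],s['force'],s['width'],s['joints'])
ps,_,_=cap('scene','s24'); pw,_,_=cap('wrist','w24')
p,d,m=cap('top','t24');P=cloud(d,m)
a=cv2.resize(p[130:330,60:260],(400,400));b=cv2.resize(ps[90:230,270:440],(400,400))
cv2.imwrite('pics/c24.png',np.hstack([a,b])[...,::-1])
k=(abs(P[...,2]-.25)<.006)&(P[...,0]<.65)&(P[...,1]>.15)&(P[...,0]>.3);r=cv2.minAreaRect(P[k][:,:2].astype(np.float32));print(r,cv2.boxPoints(r))
k=(abs(P[...,2]-.217)<.004)&(p.max(-1)<110)&(np.hypot(P[...,0]-.556,P[...,1]-.241)<.07)
n,l,st,c=cv2.connectedComponentsWithStats(k.astype(np.uint8))
for i in range(1,n):
    if st[i,4]>8:print(st[i,4],P[l==i].mean(0))
E
```

```text
[0.391  0.3858 0.3616] [3.1411 0.0002 1.5961] [ 0.1277 -0.9484 -1.0091] 0.0012162593663733532 [-0.0117  0.2749 -1.0139  1.5331  0.2344  1.4634 -1.0085]
((0.5118081569671631, 0.34127265214920044), (0.01765284687280655, 0.2757989168167114), 89.61752319335938) [[0.3739 0.3334]
 [0.6496 0.3315]
 [0.6498 0.3492]
 [0.374  0.351 ]]
59 [0.5907 0.2147 0.217 ]
61 [0.5882 0.2642 0.2178]
61 [0.5412 0.2811 0.2176]
61 [0.5421 0.1984 0.2171]
60 [0.5118 0.2392 0.2171]
```

View pics/c24.png

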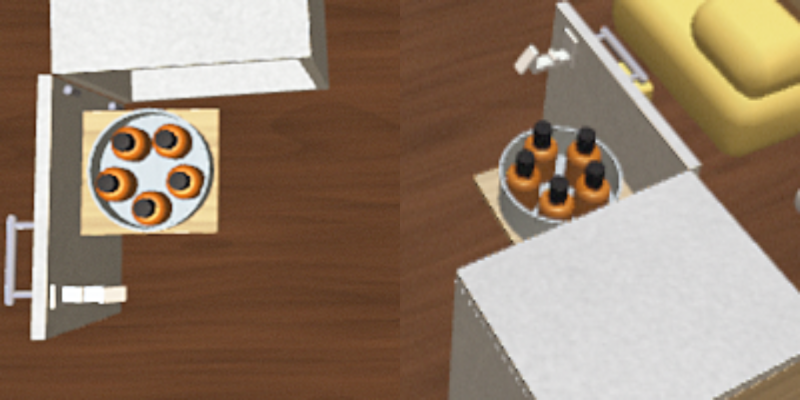

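View pics/w24.png

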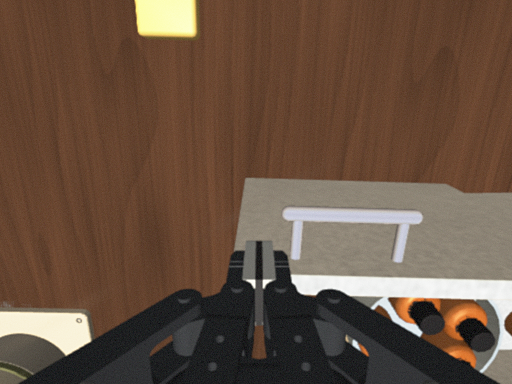

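Five caps in the tin, all at z = 0.217–0.218, so upright and flat. In the wrist view there is an orange bit at (508,325) to identify before closing.

```bash
python3 - <<'E'
from h import *
np.set_printoptions(precision=4,suppress=True)
p,d,m=ld('w24');P=cloud(d,m)
for u,v in[(430,318),(480,335),(508,325),(510,328),(508,318),(355,340),(380,315),(290,213),(243,180)]:print(u,v,P[v,u],p[v,u])
H=np.array([.6617,.3317]);q0=np.array([.391,.3858])
for i,th in enumerate(np.r_[np.linspace(1.6,.25,14)]):
    a=.0406-th;x=np.array([np.cos(a),np.sin(a)]);y=np.array([-x[1],x[0]]);q=H-.272*y-.032*x
    print(round(th,3),((q-q0)*100).round(2),q.round(3));q0=q
for th in(.15,.08,.03,0):
    a=.0406-th;x=np.array([np.cos(a),np.sin(a)]);y=np.array([-x[1],x[0]]);q=H-.272*y-.0297*x;print(th,((q-q0)*100).round(2),q.round(3));q0=q
E
```

```text
430 318 [0.5369 0.2897 0.217 ] [52 50 51]
480 335 [0.5839 0.2723 0.2161] [51 49 49]
508 325 [0.7971 0.1206 0.0247] [92 58 35]
510 328 [0.7958 0.1199 0.0307] [89 56 26]
508 318 [0.7979 0.1303 0.0201] [91 53 24]
355 340 [0.4213 0.3931 0.3531] [127 135 138]
380 315 [0.4303 0.3983 0.3478] [22 31 29]
290 213 [0.4131 0.3865 0.2303] [201 199 217]
243 180 [ 0.3695  0.3442 -0.0013] [98 62 43]
1.6 [-0.16 -2.52] [0.389 0.361]
1.496 [-0.15 -2.84] [0.388 0.332]
1.392 [ 0.14 -2.84] [0.389 0.304]
1.288 [ 0.44 -2.81] [0.394 0.276]
1.185 [ 0.72 -2.75] [0.401 0.248]
1.081 [ 1.01 -2.66] [0.411 0.222]
0.977 [ 1.28 -2.54] [0.424 0.196]
0.873 [ 1.53 -2.39] [0.439 0.172]
0.769 [ 1.77 -2.22] [0.457 0.15 ]
0.665 [ 1.99 -2.03] [0.477 0.13 ]
0.562 [ 2.19 -1.81] [0.499 0.112]
0.458 [ 2.37 -1.57] [0.522 0.096]
0.354 [ 2.52 -1.32] [0.547 0.083]
0.25 [ 2.64 -1.05] [0.574 0.072]
0.15 [ 2.86 -0.77] [0.602 0.065]
0.08 [ 1.88 -0.35] [0.621 0.061]
0.03 [ 1.36 -0.17] [0.635 0.059]
0 [ 0.82 -0.07] [0.643 0.059]
```

That patch is just the cupboard's wooden floor. Closing: fingers down behind the door's front face beyond the handle, then push round.

Request:
jog_arm(steps=[{"dx": 0, "dy": 0, "dz": -4, "roll": 0}, {"dx": 0, "dy": 0, "dz": -4, "roll": 0}, {"dx": 0, "dy": 0, "dz": 0, "roll": 0}, {"dx": -0.16, "dy": -1.5, "dz": 0, "roll": 0}, {"dx": 0, "dy": -1, "dz": 0, "roll": 0}])

```text
time: 54.28
tcp_pos: [0.3892, 0.3614, 0.2832]
eef_rot: [3.14, -0.001, 1.599]
force: [-1.2, 1.3, -0.1]
width: -0.003
```

Request:
jog_arm(steps=[{"dx": -0.07, "dy": -1.4, "dz": 0, "roll": 0}, {"dx": -0.08, "dy": -1.4, "dz": 0, "roll": 0}, {"dx": 0.05, "dy": -1.42, "dz": 0, "roll": 0}, {"dx": 0.1, "dy": -1.42, "dz": 0, "roll": 0}, {"dx": 0.44, "dy": -2.81, "dz": 0, "roll": 0}])

```text
time: 54.9
tcp_pos: [0.3927, 0.2768, 0.2818]
eef_rot: [3.141, -0.001, 1.601]
force: [0.5, 2.1, 0.6]
width: 0.002
```

Request:
jog_arm(steps=[{"dx": 0.72, "dy": -2.75, "dz": 0, "roll": 0}, {"dx": 1.01, "dy": -2.66, "dz": 0, "roll": 0}, {"dx": 1.28, "dy": -2.54, "dz": 0, "roll": 0}, {"dx": 1.53, "dy": -2.39, "dz": 0, "roll": 0}, {"dx": 1.77, "dy": -2.22, "dz": 0, "roll": 0}])

```text
time: 55.52
tcp_pos: [0.4565, 0.1503, 0.282]
eef_rot: [3.14, -0.0, 1.6]
force: [-0.2, 2.3, 2.7]
width: 0.002
```

Request:
jog_arm(steps=[{"dx": 1.99, "dy": -2.03, "dz": 0, "roll": 0}, {"dx": 2.19, "dy": -1.81, "dz": 0, "roll": 0}, {"dx": 1.2, "dy": -0.8, "dz": 0, "roll": 0}, {"dx": 1.17, "dy": -0.77, "dz": 0, "roll": 0}, {"dx": 0, "dy": 0, "dz": 0, "roll": 0}])

```text
time: 56.15
tcp_pos: [0.5221, 0.0967, 0.2811]
eef_rot: [-3.141, -0.0, 1.599]
force: [-1.1, -0.2, 0.5]
width: 0.001
```

```bash
python3 - <<'E'
from h import *
s=sense();print(s['tcp_pos'],s['eef_rot'],s['force'],s['width'])
cap('wrist','w25')
E
```

```text
[0.522063   0.09674375 0.28108027] [-3.14100862e+00 -2.68930878e-04  1.59914527e+00] [-1.07342102 -0.19250496  0.46443311] 0.0013166332720696973
```

View pics/w25.png

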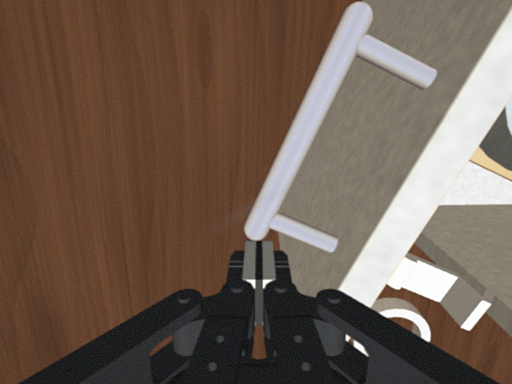

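The door is at about 0.45 rad, coming shut cleanly. Continuing, slower near the catch.

Request:
jog_arm(steps=[{"dx": 1.26, "dy": -0.66, "dz": 0, "roll": 0}, {"dx": 1.26, "dy": -0.66, "dz": 0, "roll": 0}, {"dx": 1.32, "dy": -0.55, "dz": 0, "roll": 0}, {"dx": 1.32, "dy": -0.5, "dz": 0, "roll": 0}, {"dx": 1.4, "dy": -0.4, "dz": 0, "roll": 0}])

```text
time: 56.82
tcp_pos: [0.5858, 0.0706, 0.2814]
eef_rot: [-3.135, -0.001, 1.602]
force: [-10.4, 1.1, 16.1]
width: 0.003
```

Request:
jog_arm(steps=[{"dx": 1.4, "dy": -0.37, "dz": 0, "roll": 0}, {"dx": 0.9, "dy": -0.18, "dz": 0, "roll": 0}, {"dx": 0.9, "dy": -0.17, "dz": 0, "roll": 0}, {"dx": 0.7, "dy": -0.1, "dz": 0, "roll": 0}, {"dx": 0.6, "dy": -0.07, "dz": 0, "roll": 0}])

```text
time: 57.45
tcp_pos: [0.6326, 0.0606, 0.2813]
eef_rot: [-3.141, 0.0, 1.6]
force: [-1.9, 2.6, 3.6]
width: 0.0
```

Request:
jog_arm(steps=[{"dx": 0.4, "dy": -0.04, "dz": 0, "roll": 0}, {"dx": 0.4, "dy": 0, "dz": 0, "roll": 0}, {"dx": 0, "dy": 0, "dz": 0, "roll": 0}])

```text
time: 57.82
tcp_pos: [0.6377, 0.0603, 0.2811]
eef_rot: [-3.134, 0.002, 1.601]
force: [-22.7, -0.6, 11.9]
width: -0.0
```

```bash
python3 - <<'E'
from h import *
s=sense();print(s['tcp_pos'],s['eef_rot'],s['force'],s['width'])
cap('wrist','w26')
E
```

```text
[0.63773507 0.06028748 0.2811292 ] [-3.13412126e+00  1.60606725e-03  1.60060840e+00] [-22.67585697  -0.57820518  11.94731409] -0.00032674745036801746
```

View pics/w26.png

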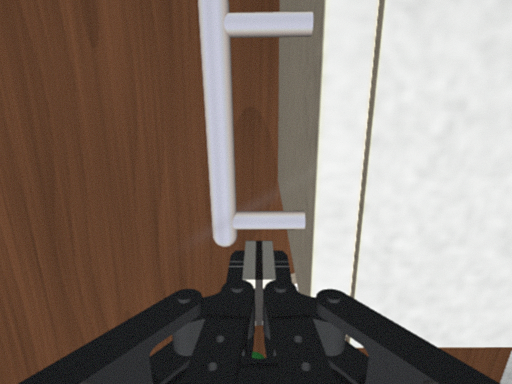

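The door looks shut: a thin parallel gap line and a hard stop at 23 N. Backing off and checking.

Request:
jog_arm(steps=[{"dx": -1, "dy": 0, "dz": 0, "roll": 0}, {"dx": -2, "dy": -0.5, "dz": 0, "roll": 0}, {"dx": -3, "dy": -2, "dz": 2, "roll": 0}, {"dx": -3, "dy": -4, "dz": 3, "roll": 0}, {"dx": -2, "dy": -4, "dz": 3, "roll": 0}])

```text
time: 58.5
tcp_pos: [0.5288, -0.0465, 0.3618]
eef_rot: [-3.141, 0.001, 1.599]
force: [0.3, 0.1, 0.6]
width: 0.006
```

Request:
jog_arm(steps=[{"dx": -2, "dy": -5, "dz": 0, "roll": 0}, {"dx": -2, "dy": -5, "dz": 0, "roll": 0}, {"dx": -1, "dy": -3, "dz": 0, "roll": 0}, {"dx": 0, "dy": 0, "dz": 0, "roll": 0}, {"dx": 0, "dy": 0, "dz": 0, "roll": 0}])

```text
time: 59.12
tcp_pos: [0.4803, -0.1744, 0.3613]
eef_rot: [-3.142, 0.0, 1.6]
force: [-0.0, -0.1, 0.1]
width: 0.001
```

```bash
python3 - <<'E'
from h import *
np.set_printoptions(precision=4,suppress=True)
s=sense();print(s['time'],s['tcp_pos'],s['force'])
p,d,m=cap('top','t27');P=cloud(d,m);p0,d0,m0=ld('top0');P0=cloud(d0,m0)
for n,Q,dd in(('start',P0,d0),('now',P,d)):
    ok=(abs(Q[...,2]-.25)<.006)&(dd>0)&(Q[...,1]>-.1)&(Q[...,0]>.4)
    r=cv2.minAreaRect(Q[ok][:,:2].astype(np.float32));print(n,r)
a=p0[140:200,75:235];b=p[140:200,75:235]
cv2.imwrite('pics/c27.png',cv2.resize(np.vstack([a,b]),None,fx=5,fy=5)[...,::-1])
ps,_,_=cap('scene','s27')
for z,n in((.025,'tape'),(.17,'can')):
    pass
for nm,b in(('tape',(.015,.03)),('can',(.15,.18))):
    k=(P[...,2]>b[0])&(P[...,2]<b[1])&(d>0)&(P[...,1]<-.05)&(P[...,1]>-.45)&(P[...,0]>.5)&(P[...,0]<.8)
    if nm=='tape': k&=(p.min(-1)>180)
    print(nm,P[k].min(0),P[k].max(0))
E
```

```text
59.125 [ 0.4803 -0.1744  0.3613] [-0.0454 -0.1186  0.0522]
start ((0.7702072858810425, 0.19238682091236115), (0.23837438225746155, 0.2907431721687317), 2.3323822021484375)
now ((0.7702984809875488, 0.1927625834941864), (0.23831632733345032, 0.2915155291557312), 2.3194572925567627)
tape [ 0.6535 -0.1738  0.0182] [ 0.7526 -0.0789  0.0299]
can [ 0.6918 -0.339   0.1503] [ 0.7471 -0.2842  0.1759]
```

View pics/c27.png

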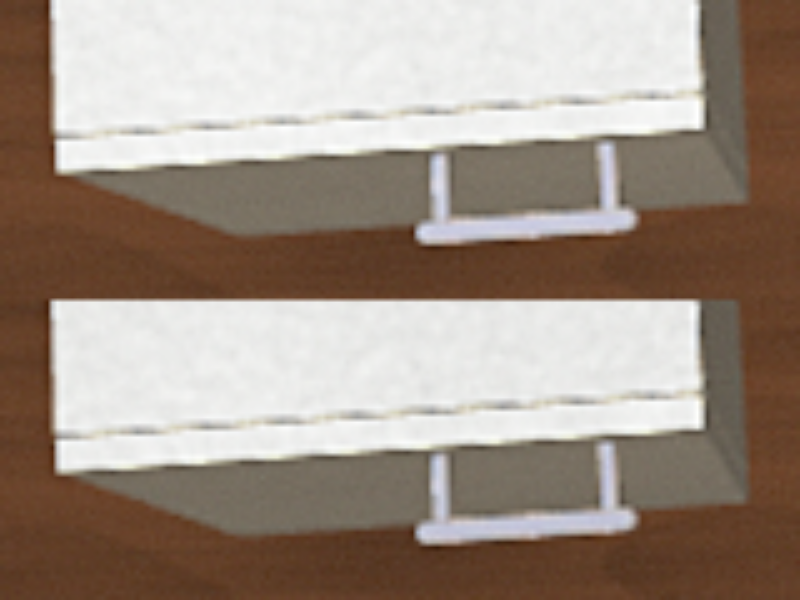

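View pics/s27.png

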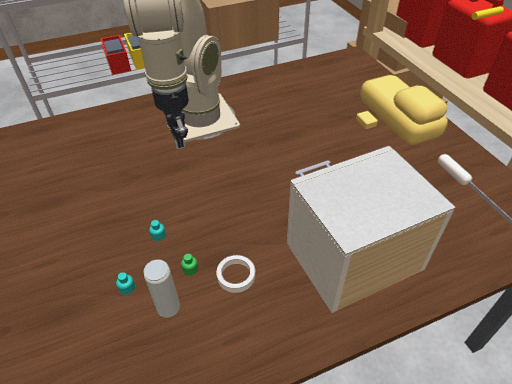

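The door looks the same as at the start, no amber pots are left outside, the tape and can haven't moved, and the robot is clear. Handing in.

```bash
python3 -c "
from workcell import *
print(close_job())"
```

```text
the job is handed in; nothing more can be done
None
```

All five dye pots found are standing in the tin, the cupboard door is pushed shut again, and the job is handed in. It took about 59 s of the 210 s.

- **Door:** I pulled it ajar by the handle until the catch held, then pressed the catch through the top gap while pulling. It then swung open to about 1.6 rad. On the first swing the retreating fingers dragged the catch and left it at about 1.3, so I pushed it wide a second time.
- **Pots:** I placed them as an even ring of five. One was knocked aside during the run, so I measured it again before picking it up. One grasp missed because some of my move rows were too long and got cut short. The pot stayed standing and I picked it up on the second try.
- **Checks before closing:** all five caps read 217–218 mm above the bench, against 217 mm expected for pots standing flat.
- **Checks after closing:**
    - The cupboard and door outline from above matches the start within 1 mm, and the final push ended on a firm stop of about 23 N.
    - The tape and spray can are where they started, within 1 mm, and the green and turquoise look-alikes were left alone.
    - No amber pots are visible outside, and the robot was touching nothing.
- **Not checked:** I could not see the pots once the door was shut. A strip of bench to the left of the cupboard was hidden from the fixed cameras, so I did not confirm it was empty.

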